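# Check the vacuum pump's oil with its dipstick

### The job

The vacuum pump's oil dipstick has been wiped clean and laid on the pipette rest. Taking it only by its black handle, slide it down the pump's leaning dip tube without forcing it until the collar sits fully home on the rim, then draw it right out again and carry it to the steel drip tray. Finish still holding it, level and steady, with its tip over the tray about 15 cm above the bench so that the oil mark can be read; leave everything else on the bench where it is.

Things in the scene. Friction and masses are not known exactly. Their poses are not given: they have to be found in the camera images.
- dip_handle (a point): Centre of the dipstick's handle: black plastic block, flat sides, 50 mm long (z), 24 mm (x) by 18 mm (y) across; a round black collar 33 mm across, 6 mm thick, is at its lower end. 31 mm from the collar's underside. Axes as dip_rod. At the start the dipstick lies level, handle on the robot's side, x up: fingers from above, upright or tilted, close on the 18 mm
- dip_rod: The dipstick's steel rod, fixed in collar and handle (one rigid piece): round, 8 mm thick, 120 mm long, rounded tip, two turned grooves near the tip. Origin at the centre of the collar's underside, where the rod begins; z points along the axis to the handle, so the tip is at z = -120 mm. The fingers must not touch it
- dip_tip (a point): The free end of the rod, 120 mm from the collar's underside, on the axis
- dipstick: The whole dipstick (handle, collar, rod), about 80 g, balance point about 22 mm down the rod from the collar; same origin and axes as dip_rod
- dip_tube: Straight steel dip tube, fixed, on the pump's robot side, leaning 40 degrees from vertical, mouth towards the robot. Origin: centre of the mouth, 165 mm above the bench; z points out along the tube's axis. Bore 14 mm, flared to 24 mm over the last 14 mm; rim 29 mm across; 125 mm deep, so the rod meets no bottom. Home: collar's underside on the rim (origins together, z axes parallel)
- pump: Oil-sealed vacuum pump, fixed: base 310 by 130 mm; aluminium oil case on the robot's side 120 mm wide, 150 mm high, with a carrying handle up to 191 mm; grey motor behind. Origin under the centre of the base; x points from the case to the motor. The tube's mouth stands 86 mm before the case's front face
- rest: White pipette rest, fixed, 110 (x) by 136 mm: two notched walls 6 mm thick, 90 mm apart, notches down to 40 mm, peaks 57 mm above the bench. The dipstick lies in the middle notches along x, axis 46 mm up, handle and collar overhanging on the -x side (collar's underside about 60 mm from the origin). Origin under its centre
- tray: Steel drip tray, fixed, 220 mm (x) by 160 mm (y), rim 25 mm high, lined with white paper. Origin under its centre
- cradle: Bystander: ball cradle, black base 115 by 135 mm, 143 mm high, loose. Origin under its centre
- oil_bottle: Bystander: round grey bottle with a black cap, 62 mm across, 165 mm high, loose. Origin under its centre
- parts_box: Bystander: red plastic box, 104 by 66 mm, 54 mm high, loose. Origin under its centre
Mind the look-alikes: they are no part of the job. Of the things that look like the dipstick, the middle-sized one is meant.

How it is judged (in metres and radians):
On the way, in this order (a step that is already met when the one before it is completed fails the run):
1. the rod is in the dip tube with the collar home on the rim (z of dip_rod in the frame of dip_tube between -0.005 and 0.003 m and x of dip_rod in the frame of dip_tube between -0.006 and 0.006 m and y of dip_rod in the frame of dip_tube between -0.006 and 0.006 m and angle between the z axis of dip_rod and the z axis of dip_tube, either way round below 0.09 rad and contact force between dipstick and dip_tube above 0.2 N), for 0.2 s.
2. the rod is drawn right out of the tube (z of dip_tip in the frame of dip_tube above 0.005 m and contact force between the fingers and dipstick above 1 N), for 0.1 s.
At the end, for the whole second after the job is handed in: After being seated and drawn out, the dipstick is held in the fingers, at rest (under 30 mm/s), level within 8 degrees, its tip above the drip tray's outline and 100 to 200 mm above the bench, touching neither tray, pump nor rest (contact force between the fingers and dipstick above 1 N and angle between dip_rod's own z axis and vertical between 1.431 and 1.711 rad and height (world z) of dip_tip between 0.1 and 0.2 m and x of dip_tip in the frame of tray between -0.11 and 0.11 m and y of dip_tip in the frame of tray between -0.08 and 0.08 m and linear speed of dipstick below 0.03 m/s and angular speed of dipstick below 0.2 rad/s and contact force between dipstick and tray below 0.1 N and contact force between dipstick and pump below 0.1 N and contact force between dipstick and rest below 0.1 N); the arm keeps its last pose, push and grip.
It fails at once if the dipstick is forced against the pump or its tube (over 35 N) (contact force between dipstick and pump above 35 N).
It fails at once if the fingers touch the wiped rod (contact force between the fingers and dip_rod above 0.5 N).
It fails at once if a bystander is displaced by over 20 mm (distance of any of cradle, oil_bottle, parts_box from where it was at the start of the episode above 0.02 m).
It also fails if it takes over 54 s, if anything falls off the work surface, if the arm or the gripper's body presses on something with over 40 N, if the wrist force passes 120 N, or if a joint passes its speed limit or range.

### The arm

A 6-joint arm with a two-finger parallel gripper is mounted at the origin on the work surface. World frame = base frame: x ahead of the robot, y to its left, z up, the work surface at z = 0. Lengths are in mm, angles in rad, forces in N, time in s.
With the tool pointing down it reaches from about 350 to 975 mm from the base axis. Payload 7.1 kg.
Tool frame: the origin (TCP) lies at the very end of the fingers, on their centre line; the grasp point (between the pads) lies 19 mm behind it; y points along the fingers, x is the direction in which the jaws open and shut, and the axes are right-handed (so a half turn about y gives the same grasp; the last joint's range is limited). The gripper opens to 88 mm and grips with 3 to 60 N. Pads are 20 mm wide; open, the fingers measure 115 mm over their backs; the gripper's body (75 mm by 178 mm) begins 61 mm behind the grasp point.
Start: joints at [1.262, 0.423, 1.63, -0, 1.089, -0.019], TCP at [178.569, 598.931, 222.675] pointing down, gripper open.
Joint ranges: [-3, 3], [-0.9, 2.11], [0.09, 2.58], [-1.31, 4.45], [0.11, 2.69], [-2.54, 2.54]. Speed limits (rad/s): [2.39, 2.39, 3.01, 3.14, 3.14, 3.14].

### API

Orientations are given as a rotation vector (axis times angle).
In Python, from workcell import ctrl gives the robot as it stands. The module is installed in compiled form; this text tells all that it offers.
- The arm moves only by the tool jog_arm, never from a script. Its argument "steps" is a list of rows, each an object with "turn": the turn, a rotation vector about the world's x, y, z scaled (see below), a list of three; "dp": the shift along the world's x, y, z scaled (see below), a list of three; "claw": the opening, from 0 (shut) to 1 (fully open). In form: [{"turn": [wx, wy, wz], "dp": [x, y, z], "claw": claw}, ...]. A call has 1 to 12 rows; each row is the pose to reach, as a shift and turn from the pose measured when the call began, turning the shorter way round; what a row does not reach only later rows make up. The controller multiplies each number of a shift by 80 mm and each number of a turn by pi rad. A row lasts 1/12 s, in which the tool goes at most 41.7 mm and 7.16 degrees, less where a joint would pass 70% of its speed; a pose out of reach is approached as far as the arm can. A call with a number of a shift or a turn outside -1 to 1 is refused whole. A call with a gripper value outside its range is refused whole. The fingers move at their own pace and stop on an object; the grip force is fixed at half the most. Time passes only in rows, so rows that repeat a pose let the fingers close. It gives the time, the measured TCP pose, the force and the opening at its end, in the units of the state.
- ctrl.get_obs(): the state, without advancing time (a new reading comes with each control period).
- ctrl.get_image(name): name is "scene" or "top"; returns a dict with "img" (384x512x3 uint8, red, green, blue), "range_z" (384x512 float32, mm along the optical axis (not along the pixel's ray), 0 where there is no reading), "fovy" (degrees; the focal length in pixels is half the picture's height over the tangent of half this angle, whatever the lens; pixels are square), "cx", "cy" (the principal point, pixels), "camera_from_world" (4x4, takes a point from world to camera coordinates). Camera axes: x right, y down, z forward; pixel columns grow to the right and rows downward; lengths in mm; the calibration is good to about 2 mm. A picture is of the moment at which its call begins.
- ctrl.close_job(): hands the job in, once; it reports no verdict.
The state is a dict: "t": time; "qpos": joint angles; "qvel": joint speeds; "joint_torque": joint torques, N m; "ee_pos": TCP position; "orientation": TCP orientation; "ft_force": force on the tool from outside, world axes, zero at the start; "moment": the same for the moment, N m; "width": finger opening in mm.
Only numpy, scipy, OpenCV 4.12 (cv2) and the standard library are available. Lean on these libraries where they do the work, as an engineer would, in place of code of your own. Each camera call takes 0.05 s, during which the arm holds its last target.

## Working session

There is one attempt and no reset: what is moved stays moved. The work goes in short steps, Python scripts to look and compute and a tool call to move; the robot and the scene stay as the last step left them, time stands still between calls to the robot, and variables do not carry over. Pictures are saved under pics/ and viewed, and the job is handed in when it is done.

Besides the shell and the picture viewer there is one more tool, called after ">>>" by a JSON object that holds its "method" and its "body", one argument or row to a line. jog_arm: Moves the arm, as the interface text tells. Its arguments: {"type":"object","properties":{"steps":{"type":"array","items":{"type":"object","properties":{"turn":{"type":"array","items":{"type":"number"}},"dp":{"type":"array","items":{"type":"number"}},"claw":{"type":"number"}}}}},"required":["steps"]}

```bash
mkdir -p pics; cat > h.py <<'E'
import numpy as np,cv2
from workcell import ctrl
def grab(n,tag):
    d=ctrl.get_image(n); np.savez(f'pics/{tag}.npz',**d)
    cv2.imwrite(f'pics/{tag}.png',d['img'][:,:,::-1]); return d
def load(tag): return dict(np.load(f'pics/{tag}.npz'))
def fl(d): return d['img'].shape[0]/2/np.tan(np.radians(float(d['fovy']))/2)
def cloud(d):
    f=fl(d);Z=d['range_z'].astype(float);v,u=np.mgrid[:Z.shape[0],:Z.shape[1]]
    P=np.stack([(u-d['cx'])/f*Z,(v-d['cy'])/f*Z,Z,np.ones_like(Z)],-1)
    W=P@np.linalg.inv(d['camera_from_world']).T
    W=W[...,:3]; W[Z==0]=np.nan; return W
def proj(d,p):
    c=d['camera_from_world']@np.append(p,1); f=fl(d); return c[0]/c[2]*f+d['cx'],c[1]/c[2]*f+d['cy']
def crop(tag,u0,v0,u1,v1,k,out):
    im=cv2.imread(f'pics/{tag}.png')[v0:v1,u0:u1]; cv2.imwrite(f'pics/{out}.png',cv2.resize(im,None,fx=k,fy=k,interpolation=cv2.INTER_CUBIC))
E
python3 - <<'E'
from h import *
for n in('scene','top'):
    d=grab(n,n+'0'); print(n,d['fovy'],d['cx'],d['cy'],d['camera_from_world'].round(3).tolist())
o=ctrl.get_obs();print(o)
E
```

```text
scene 50.30539162684952 258.38832405912933 183.26899468917077 [[-0.731, 0.682, -0.012, 320.531], [0.438, 0.455, -0.775, -158.855], [-0.523, -0.572, -0.631, 1619.582], [0.0, 0.0, 0.0, 1.0]]
top 49.63979802449395 243.18684871988927 195.63953335457592 [[0.027, -1.0, -0.003, 53.136], [-0.994, -0.027, -0.106, 506.344], [0.106, 0.006, -0.994, 1398.232], [0.0, 0.0, 0.0, 1.0]]
{'t': 0.1, 'qpos': array([ 1.26196946e+00,  4.23751248e-01,  1.63059293e+00, -5.57305653e-06,
        1.08858509e+00, -1.89763297e-02]), 'qvel': array([ 0.00089793, -0.00145608, -0.00023049, -0.00032719,  0.00116558,
       -0.00026989]), 'joint_torque': array([ 1.04414401e-04, -5.45612955e+01, -2.74325913e+01,  6.44386327e-02,
        1.88305427e-02, -6.65581297e-05]), 'ee_pos': array([178.44481841, 598.47496726, 221.9957612 ]), 'orientation': array([-1.33328959, -0.99229044,  0.99409176]), 'ft_force': array([-0.34792031, -0.05074399, -0.26132778]), 'moment': array([-0.0117634 , -0.00106823, -0.0364562 ]), 'width': 87.84533588873468}
```

View pics/scene0.png

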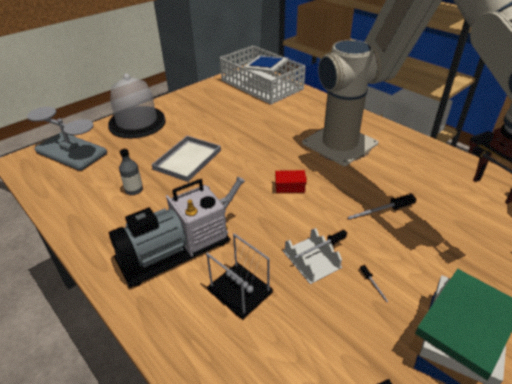

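View pics/top0.png

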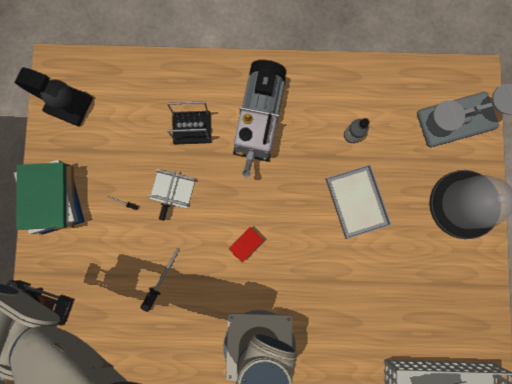

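The scene view shows the pump at (175,230), the tube mouth near (240,180), the rest with the dipstick at (315,250) and the tray at (187,157). Next I'll enlarge the areas I need to measure.

```bash
python3 - <<'E'
from h import *
crop('top0',130,150,290,250,5,'c1'); crop('scene0',160,160,380,290,3.6,'c2')
d=load('top0');W=cloud(d)
for u,v in[(164,212),(168,205),(172,185),(174,175),(250,158),(247,172),(248,168),(358,202),(264,70),(255,130)]: print(u,v,W[v,u].round(1))
E
```

```text
164 212 [439.5 330.8  54.2]
168 205 [463.  317.6  58.6]
172 185 [536.9 315.7  12. ]
174 175 [566.6 303.8  48.8]
250 158 [618.2  47.6 118.6]
247 172 [567.5  56.1 146.1]
248 168 [578.3  53.4 158.4]
358 202 [ 495.7 -332.9    4.5]
264 70 [893.4  10.7 171.6]
255 130 [703.1  34.2 149.6]
```

View pics/c1.png

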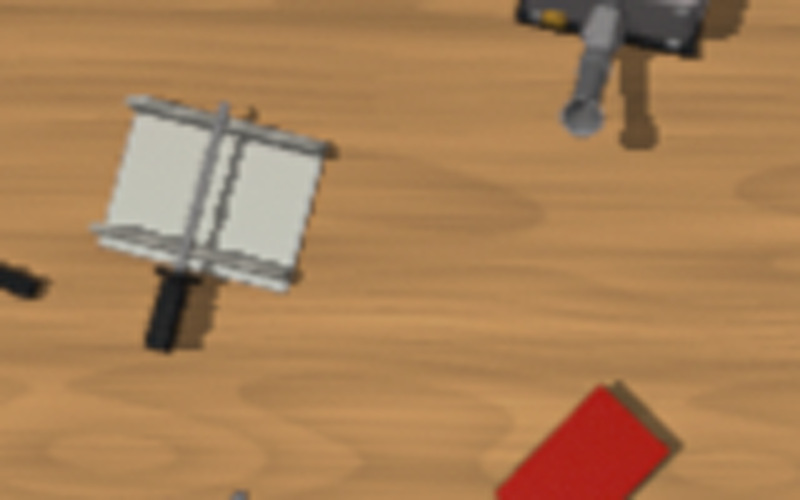

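View pics/c2.png

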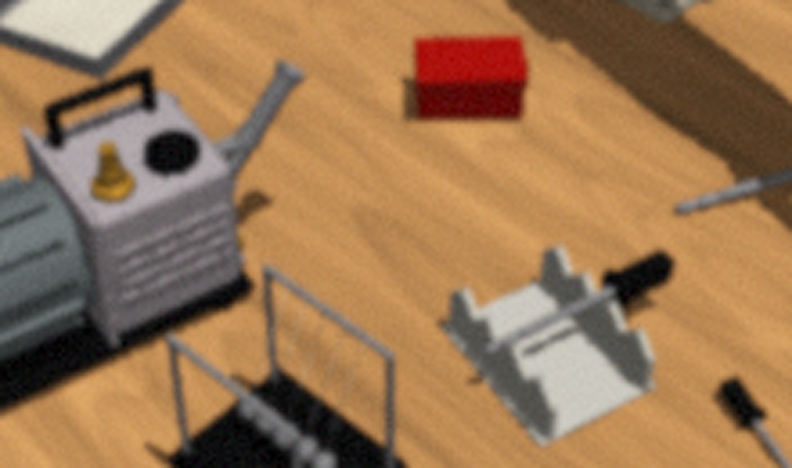

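```bash
python3 - <<'E'
from h import *
def ray(d,u,v,z):
    f=fl(d);M=np.linalg.inv(d['camera_from_world']);r=M[:3,:3]@np.array([(u-d['cx'])/f,(v-d['cy'])/f,1]);o=M[:3,3]
    return o+r*(z-o[2])/r[2]
T=load('top0');S=load('scene0')
a=ray(T,162,219,58);b=ray(T,174.6,170.8,50);c=ray(T,165.4,204.6,60)
print('handle end',a,'tip',b,'collar',c,'az',np.degrees(np.arctan2(*(b-a)[1::-1])),'len',np.linalg.norm((b-a)[:2]))
print('mouth top',ray(T,246.4,173.6,165),'mouth scene',ray(S,160+290/3.6,160+71/3.6,165))
for n,d in(('T',T),('S',S)):
    W=cloud(d);x,y,z=W[...,0],W[...,1],W[...,2]
    m=(x>520)&(x<645)&(abs(y-50)<50)&(z>60)&(z<185)
    P=W[m];v,u=np.nonzero(m);print(n,len(P),u.min(),u.max(),v.min(),v.max())
    q=P.mean(0);w=np.linalg.svd(P-q)[2][0];w*=np.sign(w[2]);print(q.round(1),w.round(3),'lean',np.degrees(np.arccos(w[2])),'az',np.degrees(np.arctan2(w[1],w[0])), P.max(0).round(1),P.min(0).round(1))
    # rod/ dipstick
    m=(x>400)&(x<620)&(abs(y-315)<60)&(z>42)&(z<62); 
    P=W[m];print(len(P))
# pump case: top-plane
W=cloud(T);m=(W[...,0]>600)&(W[...,0]<1000)&(abs(W[...,1]-30)<120)&(W[...,2]>100)
r=cv2.minAreaRect(W[m][:,:2].astype(np.float32));print('pump',r)
m=(W[...,0]>600)&(W[...,0]<800)&(abs(W[...,1]-30)<120)&(abs(W[...,2]-150)<6)
print('case',cv2.minAreaRect(W[m][:,:2].astype(np.float32)))
for u,v in[(327,181),(372,166),(389,224),(346,238)]: print('tray',ray(T,u,v,25).round(0))
E
```

```text
handle end [415.65652546 335.60720413  58.        ] tip [580.90147363 302.22254488  50.        ] collar [464.02007992 326.13959868  60.        ] az -11.42179972332834 len 168.58359460120235
mouth top [559.32297185  57.91001138 165.        ] mouth scene [565.56971143  63.81667692 165.        ]
T 264 240 265 148 176
[610.5  41.7 126.6] [-0.75   0.323  0.577] lean 54.77195593423175 az 156.68558850062414 [644.6  81.3 174.8] [5.518e+02 3.000e-01 6.130e+01]
291
S 246 207 244 177 212
[597.   58.  132.3] [-0.681  0.125  0.721] lean 43.857429011840296 az 169.58373237504688 [643.2  73.6 174.5] [552.7   1.8  73.4]
454
pump ((769.865234375, 20.27215576171875), (127.37367248535156, 347.60394287109375), 79.5611572265625)
case ((724.05859375, 30.2222900390625), (126.29054260253906, 159.9120635986328), 77.23943328857422)
tray [ 563. -221.   25.]
tray [ 620. -376.   25.]
tray [ 421. -433.   25.]
tray [ 370. -286.   25.]
```

```bash
python3 - <<'E'
from h import *
from scipy.optimize import least_squares
T=load('top0');S=load('scene0')
Ps=[]
def axis(az): return np.array([np.sin(np.radians(40))*np.cos(az),np.sin(np.radians(40))*np.sin(az),np.cos(np.radians(40))])
for d in(T,S):
    W=cloud(d).reshape(-1,3);w=axis(np.radians(169.6))
    r=W-np.array([562,60,165]);s=r@w;dist=np.linalg.norm(r-s[:,None]*w,axis=1)
    k=(dist<20)&(s<-18)&(s>-95);P=W[k];Ps.append(P);print(len(P))
for name,sets in(('T',[Ps[0]]),('S',[Ps[1]]),('both',Ps)):
    P=np.vstack(sets)
    def f(p,ret=False):
        w=axis(p[2]);r=P-np.array([p[0],p[1],165]);s=r@w;return np.linalg.norm(r-s[:,None]*w,axis=1)-p[3]
    o=least_squares(f,[562,60,2.96,10],loss='soft_l1',f_scale=2,bounds=([500,0,2.6,7],[620,120,3.3,13]));print(name,o.x.round(2),np.degrees(o.x[2]),np.std(o.fun))
crop('top0',225,140,275,180,16,'c3'); crop('scene0',210,165,260,205,16,'c4')
E
cd pics; python3 -c "
import cv2,numpy as np
cv2.imwrite('c34.png',cv2.resize(np.hstack([cv2.imread('c3.png'),cv2.imread('c4.png')]),(800,320)))"
```

```text
86
171
T [564.21  58.15   2.96   9.01] 169.539298289062 2.5842233954884777
S [562.4   59.88   2.97   9.45] 170.38149059426416 2.781742437723672
both [562.59  58.91   2.98   9.81] 170.46438516990327 2.7732530727844042
```

View pics/c34.png

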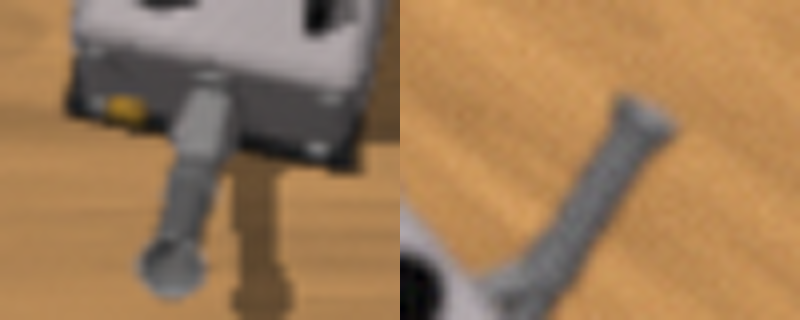

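```bash
cat >> h.py <<'E'
def ray2(d,u,v):
    f=fl(d);M=np.linalg.inv(d['camera_from_world']);r=M[:3,:3]@np.array([(u-d['cx'])/f,(v-d['cy'])/f,1]);return M[:3,3],r/np.linalg.norm(r)
def tri(d1,p1,d2,p2):
    o1,r1=ray2(d1,*p1);o2,r2=ray2(d2,*p2)
    A=np.stack([r1,-r2],1);t=np.linalg.lstsq(A,o2-o1,rcond=None)[0];a=o1+t[0]*r1;b=o2+t[1]*r2
    return (a+b)/2,np.linalg.norm(a-b)
E
python3 - <<'E'
from h import *
from scipy.spatial.transform import Rotation as R
T=load('top0');S=load('scene0')
print('mouth',tri(T,(246.4,173.75),S,(241.1,179.6)),tri(T,(245.9,173.25),S,(240.6,179.1)))
o=ctrl.get_obs();print(R.from_rotvec(o['orientation']).as_matrix().round(3))
for d in(T,S):
    W=cloud(d);im=d['img'].astype(int).max(-1)
    m=(W[...,0]>395)&(W[...,0]<480)&(abs(W[...,1]-328)<40)&(W[...,2]>30)&(W[...,2]<75)&(im<70)
    P=W[m];q=P.mean(0);w=np.linalg.svd(P-q)[2][0];print(len(P),q.round(1),w.round(3),P.min(0).round(1),P.max(0).round(1))
    r=cv2.minAreaRect(P[:,:2].astype(np.float32));print(r)
crop('top0',150,165,190,225,10,'c5'); crop('scene0',285,220,355,275,11,'c6')
E
```

```text
mouth (array([559.49870481,  58.21089221, 158.91213693]), np.float64(0.9053934296538239)) (array([561.10140179,  59.25189931, 162.16366784]), np.float64(0.711475846230726))
[[ 0.286 -0.    -0.958]
 [ 0.958 -0.001  0.286]
 [-0.001 -1.     0.   ]]
96 [441.5 331.9  55.8] [-0.964  0.265 -0.028] [415.4 314.7  34.7] [466.3 346.1  65.6]
((440.7529602050781, 331.1221008300781), (23.051828384399414, 54.02564239501953), 78.3661880493164)
139 [450.2 339.7  52.4] [ 0.981 -0.193 -0.018] [419.2 320.1  36.2] [472.7 349.9  62.6]
((447.77960205078125, 341.5522155761719), (27.08807945251465, 52.179710388183594), 68.87594604492188)
```

View pics/c5.png

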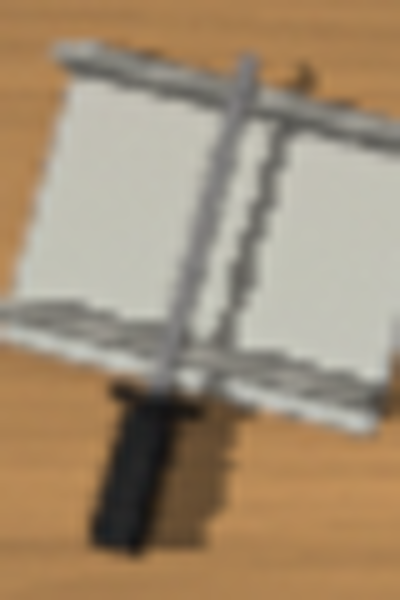

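View pics/c6.png

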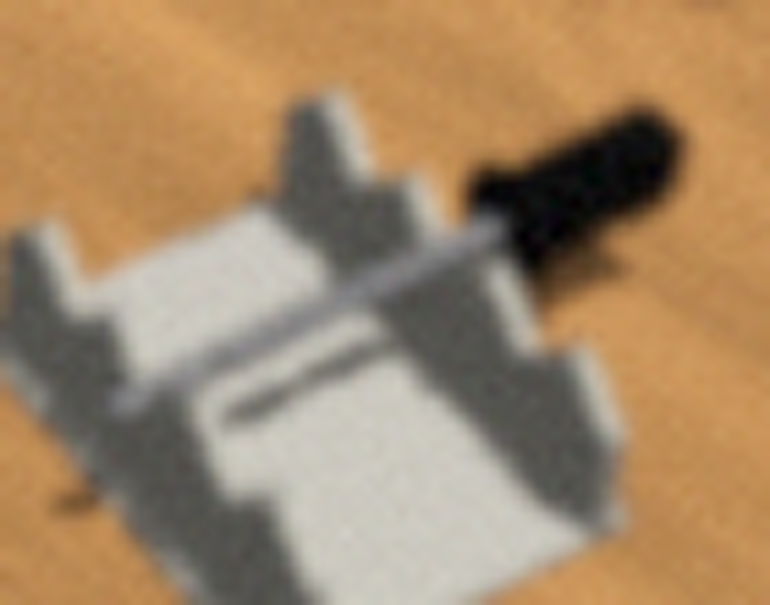

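```bash
python3 - <<'E'
from h import *
T=load('top0');S=load('scene0')
def at(d,u,v,z):
    o,r=ray2(d,u,v);return (o+r*(z-o[2])/r[2]).round(1)
for d,L in((T,[(166.1,203.0),(174.2,170.5),(162,218.5)]),(S,[(295.2,256.3),(330,240.4)])):
    Q=[at(d,*p,46) for p in L];print(Q,np.degrees(np.arctan2(*(Q[1]-Q[0])[1::-1])))
print(tri(T,(174.4,170),S,(295.2,256.3)),tri(T,(166.1,203.5),S,(330,240.4)))
print('rest corners',[at(T,150+u/10-.5,165+v/10-.5,46) for u,v in((70,55),(8,328))])
print('mouth@165',at(T,245.9,173.25,165),at(S,240.6,179.1,165))
E
```

```text
[array([470.6, 326.7,  46. ]), array([582.6, 304.3,  46. ]), array([417.9, 338.1,  46. ])] -11.309932474020203
[array([583.1, 303. ,  46. ]), array([469.2, 330.9,  46. ])] 166.2363093736059
(array([584.01857577, 303.59922644,  47.22366278]), np.float64(0.2273788684786031)) (array([468.20504207, 328.36591809,  43.3441196 ]), np.float64(3.041464425975228))
rest corners [array([582.7, 364.8,  46. ]), array([488.5, 381.2,  46. ])]
mouth@165 [560.4  59.5 165. ] [563.6  61.7 165. ]
```

```bash
cat >> h.py <<'E'
from scipy.spatial.transform import Rotation as R
def Rg(az,tilt):
    a=np.radians(az);t=np.radians(tilt);f=np.array([np.cos(a),np.sin(a),0])
    X=np.array([-np.sin(a),np.cos(a),0]);Y=f*np.sin(t)-np.array([0,0,np.cos(t)]);return np.stack([X,Y,np.cross(X,Y)],1)
def st(Rt=None,p=None):
    o=ctrl.get_obs();Rc=R.from_rotvec(o['orientation']).as_matrix()
    print('t',round(o['t'],2),'tcp',o['ee_pos'].round(1),'q',o['qpos'].round(2),'F',o['ft_force'].round(1),'w',round(o['width'],1))
    if Rt is not None: print('turn',(R.from_matrix(Rt@Rc.T).as_rotvec()/np.pi).round(4))
    if p is not None: print('dp',((p-o['ee_pos'])/80).round(3))
    return o,Rc
E
python3 - <<'E'
from h import *
G=Rg(-12,25);a=G[:,1];g=np.array([436,334.5,46])
print(g+19*a,g-81*a)
st(G,g-81*a)
E
```

```text
[443.85427774 332.83052173  28.78015205] [402.51597386 341.61724947 119.41093075]
t 0.1 tcp [178.4 598.5 222. ] q [ 1.26  0.42  1.63 -0.    1.09 -0.02] F [-0.3 -0.1 -0.3] w 87.8
turn [-0.0339 -0.1347  0.0253]
dp [ 2.801 -3.211 -1.282]
```

>>> {"method": "jog_arm", "body": {
  "steps": [
    {"dp": [0.85, -1, 0], "turn": [-0.034, -0.135, 0.025], "claw": 1},
    {"dp": [0.85, -1, 0], "turn": [-0.034, -0.135, 0.025], "claw": 1},
    {"dp": [0.85, -1, 0], "turn": [-0.034, -0.135, 0.025], "claw": 1},
    {"dp": [0.85, -1, 0], "turn": [-0.034, -0.135, 0.025], "claw": 1}
  ]
}}

```text
t: 0.43
ee_pos: [247.8, 514.9, 221.8]
orientation: [-1.653, -1.334, 0.846]
ft_force: [-0.9, -0.4, 0.4]
width: 87.7
```

>>> {"method": "jog_arm", "body": {
  "steps": [
    {"dp": [0.85, -1, -0.3], "turn": [0, 0, 0], "claw": 1},
    {"dp": [0.85, -1, -0.3], "turn": [0, 0, 0], "claw": 1},
    {"dp": [0.85, -1, -0.3], "turn": [0, 0, 0], "claw": 1},
    {"dp": [0.85, -1, -0.3], "turn": [0, 0, 0], "claw": 1}
  ]
}}

```text
t: 0.77
ee_pos: [316.7, 429.9, 195.9]
orientation: [-1.657, -1.329, 0.85]
ft_force: [-0.2, -0.3, -0.2]
width: 87.8
```

```bash
python3 - <<'E'
from h import *
G=Rg(-12,25);a=G[:,1];g=np.array([436,334.5,46])
st(G,g-81*a)
E
```

```text
t 0.77 tcp [316.7 429.9 195.9] q [ 1.16  0.32  1.95 -0.58  0.88  0.18] F [-0.2 -0.3 -0.2] w 87.8
turn [0.003  0.0016 0.0013]
dp [ 1.073 -1.103 -0.957]
```

>>> {"method": "jog_arm", "body": {
  "steps": [
    {"dp": [0.9, -0.95, -0.85], "turn": [0, 0, 0], "claw": 1},
    {"dp": [0.9, -0.95, -0.85], "turn": [0.003, 0.002, 0.001], "claw": 1},
    {"dp": [0.9, -0.95, -0.85], "turn": [0.003, 0.002, 0.001], "claw": 1},
    {"dp": [0.9, -0.95, -0.85], "turn": [0.003, 0.002, 0.001], "claw": 1},
    {"dp": [0.9, -0.95, -0.85], "turn": [0.003, 0.002, 0.001], "claw": 1}
  ]
}}

```text
t: 1.18
ee_pos: [389.0, 351.8, 126.6]
orientation: [-1.647, -1.325, 0.85]
ft_force: [0.1, 0.1, 0.4]
width: 87.4
```

```bash
python3 - <<'E'
from h import *
G=Rg(-12,25);a=G[:,1];g=np.array([436,334.5,46])
st(G,g-41*a);st(G,g+19*a)
grab('top','top1');crop('top1',110,140,230,240,6,'c7')
grab('scene','scene1');crop('scene1',260,160,400,280,5,'c8')
E
```

```text
t 1.18 tcp [389.  351.8 126.6] q [ 0.94  0.39  2.07 -0.72  0.63  0.16] F [0.1 0.1 0.4] w 87.4
turn [ 0.0008 -0.001   0.0013]
dp [ 0.376 -0.171 -0.542]
t 1.18 tcp [389.  351.8 126.6] q [ 0.94  0.39  2.07 -0.72  0.63  0.16] F [0.1 0.1 0.4] w 87.4
turn [ 0.0008 -0.001   0.0013]
dp [ 0.686 -0.237 -1.222]
```

View pics/c7.png

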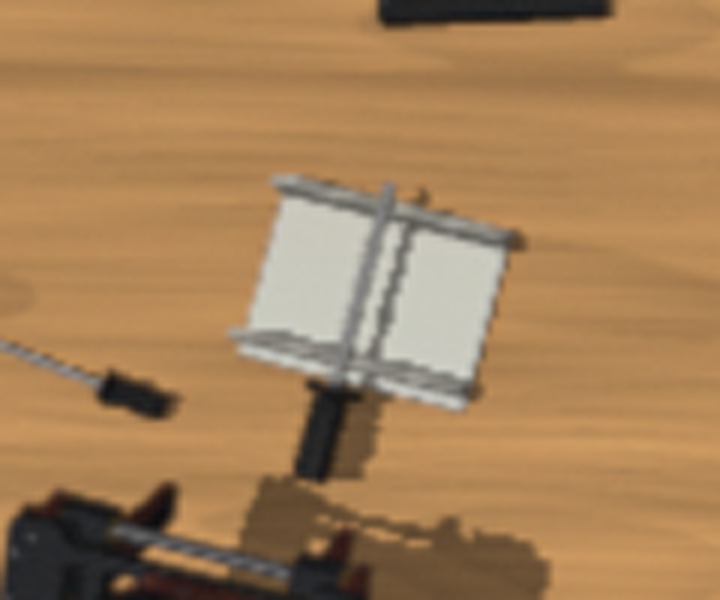

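View pics/c8.png

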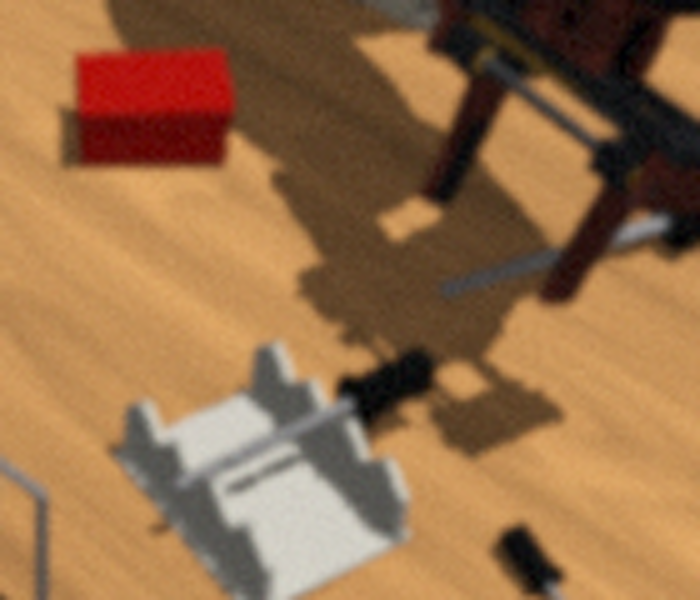

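```bash
python3 - <<'E'
from h import *
T=load('top1');S=load('scene1')
G=R.from_rotvec(ctrl.get_obs()['orientation']).as_matrix();p=np.array([389,351.8,126.6])
for n,d,c,k in(('T',T,(110,140),6),('S',S,(260,160),5)):
  for s in(-44,0,44):
    u,v=proj(d,p+s*G[:,0]);print(n,s,(u+.5-c[0])*k,(v+.5-c[1])*k)
W=cloud(T)
for u,v in((133,206),(128,204),(138,207)):print(W[v,u].round(0))
E
```

```text
T -44 336.84436814453886 539.8078993948252
T 0 256.3133340501781 520.1082489754851
T 44 175.9276697801497 500.4441591912849
S -44 436.57684290808476 206.3285285127141
S 0 488.7890740085112 251.09902460903442
S 44 543.7855611436919 298.2569406892919
[459. 445.  21.]
[466. 463.  18.]
[458. 435.  -6.]
```

>>> {"method": "jog_arm", "body": {
  "steps": [
    {"dp": [0.38, -0.17, -0.54], "turn": [0, 0, 0], "claw": 1},
    {"dp": [0.38, -0.17, -0.54], "turn": [0.001, -0.001, 0.001], "claw": 0.7},
    {"dp": [0.38, -0.17, -0.54], "turn": [0.001, -0.001, 0.001], "claw": 0.7},
    {"dp": [0.5, -0.2, -0.8], "turn": [0.001, -0.001, 0.001], "claw": 0.7},
    {"dp": [0.6, -0.22, -1], "turn": [0.001, -0.001, 0.001], "claw": 0.7},
    {"dp": [0.6, -0.22, -1], "turn": [0.001, -0.001, 0.001], "claw": 0.7},
    {"dp": [0.6, -0.22, -1], "turn": [0.001, -0.001, 0.001], "claw": 0.7},
    {"dp": [0.6, -0.22, -1], "turn": [0.001, -0.001, 0.001], "claw": 0.7}
  ]
}}

```text
t: 1.95
ee_pos: [436.7, 338.7, 49.7]
orientation: [-1.641, -1.338, 0.843]
ft_force: [-0.8, 1.5, 0.2]
width: 61.6
```

```bash
python3 - <<'E'
from h import *
G=Rg(-12,25);a=G[:,1];g=np.array([436,334.5,46])
st(G,g+19*a)
grab('top','top2');crop('top2',130,160,210,230,8,'c9')
grab('scene','scene2');crop('scene2',270,180,390,280,6,'c10')
E
```

```text
t 1.95 tcp [436.7 338.7  49.7] q [ 0.84  0.56  2.05 -0.94  0.47  0.32] F [-0.8  1.5  0.2] w 61.6
turn [-0.0017  0.0012 -0.0009]
dp [ 0.089 -0.073 -0.262]
```

View pics/c9.png

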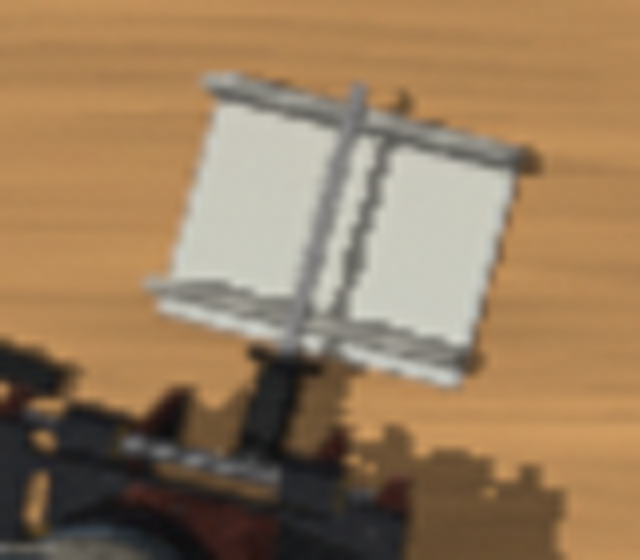

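View pics/c10.png

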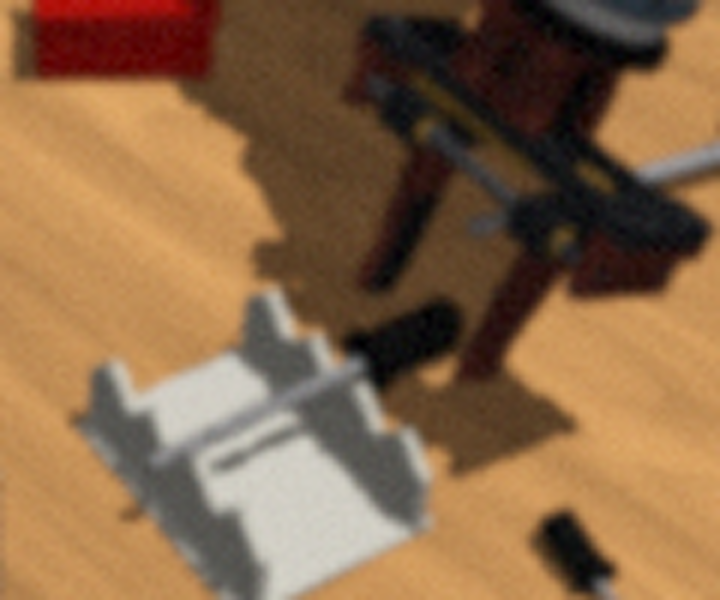

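>>> {"method": "jog_arm", "body": {
  "steps": [
    {"dp": [0.06, -0.06, -0.2], "turn": [-0.002, 0.001, -0.001], "claw": 0.7},
    {"dp": [0.09, -0.08, -0.26], "turn": [-0.002, 0.001, -0.001], "claw": 0.7},
    {"dp": [0.09, -0.08, -0.26], "turn": [-0.002, 0.001, -0.001], "claw": 0.7},
    {"dp": [0.09, -0.08, -0.26], "turn": [-0.002, 0.001, -0.001], "claw": 0.7}
  ]
}}

```text
t: 2.38
ee_pos: [443.9, 332.0, 29.3]
orientation: [-1.646, -1.332, 0.848]
ft_force: [-0.4, -0.1, 0.5]
width: 61.5
```

```bash
python3 - <<'E'
from h import *
G=Rg(-12,25);a=G[:,1];g=np.array([436,334.5,46])
st(G,g+19*a)
E
```

```text
t 2.38 tcp [443.9 332.   29.3] q [ 0.83  0.61  2.05 -1.01  0.45  0.38] F [-0.4 -0.1  0.5] w 61.5
turn [0.0002 0.0002 0.0002]
dp [-0.001  0.011 -0.006]
```

Good; now close on the handle.

>>> {"method": "jog_arm", "body": {
  "steps": [
    {"dp": [0, 0, 0], "turn": [0, 0, 0], "claw": 0.45},
    {"dp": [0, 0, 0], "turn": [0, 0, 0], "claw": 0.35},
    {"dp": [0, 0, 0], "turn": [0, 0, 0], "claw": 0.28},
    {"dp": [0, 0, 0], "turn": [0, 0, 0], "claw": 0.24},
    {"dp": [0, 0, 0], "turn": [0, 0, 0], "claw": 0.2},
    {"dp": [0, 0, 0], "turn": [0, 0, 0], "claw": 0},
    {"dp": [0, 0, 0], "turn": [0, 0, 0], "claw": 0},
    {"dp": [0, 0, 0], "turn": [0, 0, 0], "claw": 0},
    {"dp": [0, 0, 0], "turn": [0, 0, 0], "claw": 0}
  ]
}}

```text
t: 3.13
ee_pos: [444.3, 332.9, 29.6]
orientation: [-1.645, -1.333, 0.847]
ft_force: [0.3, 4.0, 1.4]
width: 18.0
```

```bash
python3 - <<'E'
from h import *
st(Rg(-12,25))
grab('scene','scene3');crop('scene3',270,180,390,280,6,'c11')
E
```

```text
t 3.13 tcp [444.3 332.9  29.6] q [ 0.83  0.61  2.05 -1.01  0.45  0.38] F [0.3 4.  1.4] w 18.0
turn [-0.0002  0.0004 -0.0002]
```

View pics/c11.png

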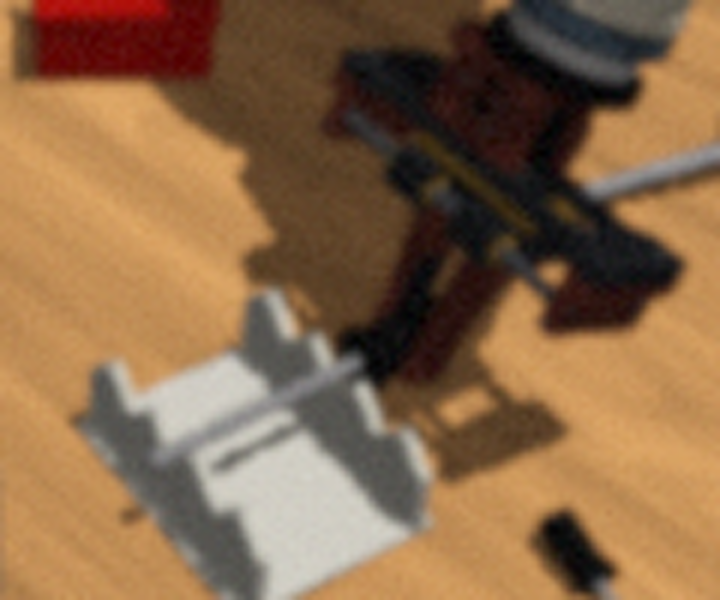

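>>> {"method": "jog_arm", "body": {
  "steps": [
    {"dp": [0, 0, 0.2], "turn": [0, 0, 0], "claw": 0},
    {"dp": [0, 0, 0.5], "turn": [0, 0, 0], "claw": 0},
    {"dp": [-0.3, 0, 1], "turn": [0, 0, 0], "claw": 0},
    {"dp": [-0.3, 0, 1], "turn": [0, 0, 0], "claw": 0},
    {"dp": [-0.3, 0, 1], "turn": [0, 0, 0], "claw": 0}
  ]
}}

```text
t: 3.6
ee_pos: [420.0, 333.1, 111.2]
orientation: [-1.644, -1.335, 0.845]
ft_force: [-0.3, -1.1, -1.1]
width: 18.2
```

>>> {"method": "jog_arm", "body": {
  "steps": [
    {"dp": [0, 0, 0.5], "turn": [0, 0, 0], "claw": 0},
    {"dp": [0, 0, 1], "turn": [0, 0, 0], "claw": 0},
    {"dp": [0, 0, 1], "turn": [0, 0, 0], "claw": 0},
    {"dp": [0, 0, 1], "turn": [0, 0, 0], "claw": 0},
    {"dp": [0, 0, 1], "turn": [0, 0, 0], "claw": 0}
  ]
}}

```text
t: 4.02
ee_pos: [419.8, 332.2, 189.8]
orientation: [-1.646, -1.333, 0.846]
ft_force: [0.2, -0.3, -1.5]
width: 17.8
```

```bash
python3 - <<'E'
from h import *
st(Rg(-10,-25))
grab('scene','scene4');crop('scene4',250,120,410,240,5,'c12')
grab('top','top4');crop('top4',110,130,230,230,6,'c13')
E
```

```text
t 4.02 tcp [419.8 332.2 189.8] q [ 0.86  0.28  2.03 -0.61  0.71 -0.05] F [ 0.2 -0.3 -1.5] w 17.8
turn [0.0528 0.2733 0.0107]
```

View pics/c12.png

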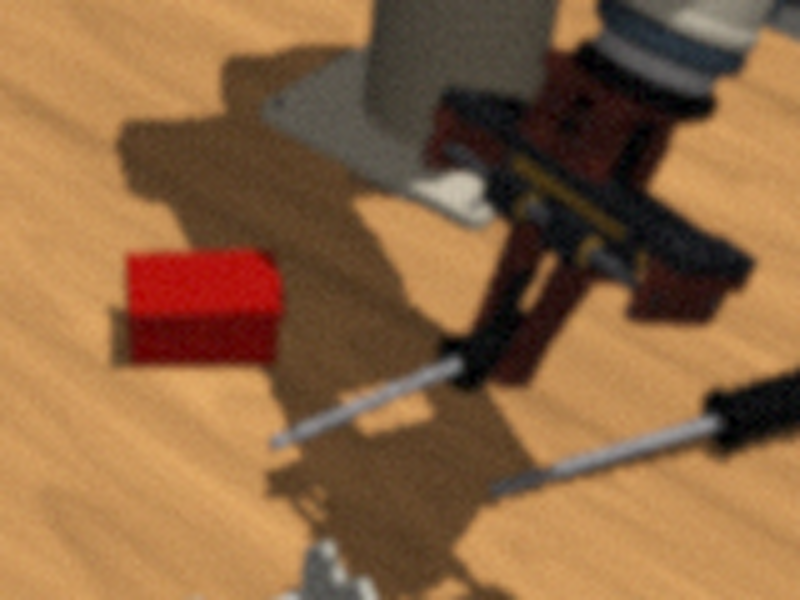

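View pics/c13.png

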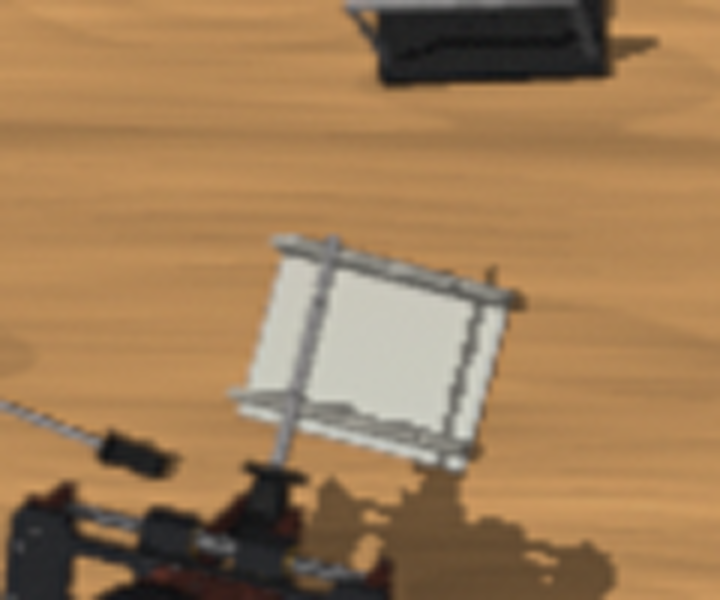

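```bash
python3 - <<'E'
from h import *
T=load('top4');S=load('scene4')
o,Rc=st()
tip,e1=tri(T,(165,169.5),S,(305.1,207.5));c,e2=tri(T,(156.2,206.7),S,(340.5,192.5))
print(tip,e1,c,e2);w=c-tip;print(np.linalg.norm(w),'az',np.degrees(np.arctan2(w[1],w[0])),'pitch',np.degrees(np.arcsin(w[2]/np.linalg.norm(w))))
print('tool frame tip',Rc.T@(tip-o['ee_pos']),'coll',Rc.T@(c-o['ee_pos']))
# prediction
a=Rc[:,1];z=R.from_rotvec(Rc[:,0]*0).as_matrix()
f=np.array([np.cos(np.radians(-12)),np.sin(np.radians(-12)),0])
for s in(27,28,29,30,31,33):
  u=o['ee_pos']-19*a+f*s;t=u+120*f
  print(s,u.round(1),t.round(1),np.round(proj(T,u),1),np.round(proj(T,t),1),np.round(proj(S,u),1),np.round(proj(S,t),1))
E
```

```text
t 4.12 tcp [419.3 331.9 189.1] q [ 0.86  0.28  2.03 -0.61  0.71 -0.05] F [-0.3 -1.  -0.5] w 18.1
[557.99424408 303.30405726 210.09194963] 0.039132423765103806 [445.03182954 325.44730046 206.25149123] 0.8940837427040863
115.17629721332429 az 168.90932964667982 pitch -1.910834593616405
tool frame tip [   0.84011493   40.91620184 -137.1368967 ] coll [ -0.98347639  -4.33990231 -31.24006487]
27 [437.9 328.  206.3] [555.3 303.  206.3] [155.1 209.1] [165.3 170.6] [342.8 191.7] [305.7 208.1]
28 [438.9 327.8 206.3] [556.2 302.8 206.3] [155.2 208.8] [165.4 170.3] [342.5 191.8] [305.3 208.2]
29 [439.8 327.6 206.3] [557.2 302.6 206.3] [155.3 208.5] [165.5 170. ] [342.2 192. ] [305.  208.3]
30 [440.8 327.3 206.3] [558.2 302.4 206.3] [155.4 208.2] [165.5 169.6] [341.9 192.1] [304.7 208.5]
31 [441.8 327.1 206.3] [559.2 302.2 206.3] [155.5 207.8] [165.6 169.3] [341.6 192.2] [304.4 208.6]
33 [443.8 326.7 206.3] [561.1 301.8 206.3] [155.6 207.2] [165.8 168.7] [341.  192.5] [303.7 208.9]
```

```bash
cat >> h.py <<'E'
zt=None
R0=Rg(-12,25); f0=np.array([np.cos(np.radians(-12)),np.sin(np.radians(-12)),0])
zt=R0.T@(-f0); Ot=np.array([0,-19,0])-30*zt   # dip origin & z in tool frame
Mth=np.array([562,60.,165]); 
def axis(az=170,l=40): az,l=np.radians(az),np.radians(l);return np.array([np.sin(l)*np.cos(az),np.sin(l)*np.sin(az),np.cos(l)])
def goal(h,Rt,M=None,ax=None):
    "tcp with dip origin at mouth + h*axis"
    M=Mth if M is None else M; ax=axis() if ax is None else ax
    return M+h*ax-Rt@Ot
E
python3 - <<'E'
from h import *
Rt=Rg(-10,-25.5);print(Rt@zt,axis())
print(goal(160,Rt));st(Rt,goal(160,Rt))
E
```

```text
[-0.62641476  0.11045382  0.77162458] [-0.63302222  0.1116189   0.76604444]
[433.86855901  82.59303012 293.566728  ]
t 4.12 tcp [419.3 331.9 189.1] q [ 0.86  0.28  2.03 -0.61  0.71 -0.05] F [-0.3 -1.  -0.5] w 18.1
turn [0.0537 0.2757 0.0103]
dp [ 0.181 -3.116  1.306]
```

>>> {"method": "jog_arm", "body": {
  "steps": [
    {"dp": [0, -0.4, 0.4], "turn": [0.006, 0.03, 0.001], "claw": 0},
    {"dp": [0.05, -0.8, 0.8], "turn": [0.013, 0.069, 0.003], "claw": 0},
    {"dp": [0.05, -1, 1], "turn": [0.02, 0.105, 0.004], "claw": 0},
    {"dp": [0.05, -1, 1], "turn": [0.027, 0.138, 0.005], "claw": 0},
    {"dp": [0.05, -1, 1], "turn": [0.034, 0.172, 0.006], "claw": 0},
    {"dp": [0.05, -1, 1], "turn": [0.04, 0.207, 0.008], "claw": 0},
    {"dp": [0.05, -1, 1], "turn": [0.047, 0.24, 0.009], "claw": 0},
    {"dp": [0.05, -1, 1], "turn": [0.054, 0.276, 0.01], "claw": 0},
    {"dp": [0.05, -1, 1], "turn": [0.054, 0.276, 0.01], "claw": 0},
    {"dp": [0.05, -1, 1], "turn": [0.054, 0.276, 0.01], "claw": 0}
  ]
}}

```text
t: 4.95
ee_pos: [424.1, 250.6, 265.9]
orientation: [-0.928, -0.771, 1.237]
ft_force: [-0.9, -0.4, -1.9]
width: 18.0
```

>>> {"method": "jog_arm", "body": {
  "steps": [
    {"dp": [0.05, -0.4, 0.1], "turn": [0, 0, 0], "claw": 0},
    {"dp": [0.1, -0.9, 0.3], "turn": [0, 0, 0], "claw": 0},
    {"dp": [0.1, -1, 0.3], "turn": [0, 0, 0], "claw": 0},
    {"dp": [0.1, -1, 0.3], "turn": [0, 0, 0], "claw": 0},
    {"dp": [0.1, -1, 0.3], "turn": [0, 0, 0], "claw": 0}
  ]
}}

```text
t: 5.37
ee_pos: [431.6, 170.8, 289.3]
orientation: [-0.929, -0.77, 1.236]
ft_force: [0.2, -0.4, -0.7]
width: 17.9
```

```bash
python3 - <<'E'
from h import *
Rt=Rg(-10,-25.5)
st(Rt,goal(160,Rt))
E
```

```text
t 5.37 tcp [431.6 170.8 289.3] q [ 0.24  0.32  1.69  0.17  1.55 -1.2 ] F [ 0.2 -0.4 -0.7] w 17.9
turn [ 0.0009 -0.0022  0.0017]
dp [ 0.029 -1.103  0.053]
```

>>> {"method": "jog_arm", "body": {
  "steps": [
    {"dp": [0.03, -0.4, 0.05], "turn": [0, 0, 0], "claw": 0},
    {"dp": [0.03, -0.8, 0.05], "turn": [0, 0, 0], "claw": 0},
    {"dp": [0.03, -1, 0.05], "turn": [0.001, -0.002, 0.002], "claw": 0},
    {"dp": [0.03, -1, 0.05], "turn": [0.001, -0.002, 0.002], "claw": 0},
    {"dp": [0.03, -1, 0.05], "turn": [0.001, -0.002, 0.002], "claw": 0},
    {"dp": [0.03, -1, 0.05], "turn": [0.001, -0.002, 0.002], "claw": 0}
  ]
}}

```text
t: 5.87
ee_pos: [433.8, 92.2, 293.0]
orientation: [-0.928, -0.78, 1.238]
ft_force: [-0.0, 0.0, -0.9]
width: 17.8
```

```bash
python3 - <<'E'
from h import *
Rt=Rg(-10,-25.5)
st(Rt,goal(160,Rt))
grab('scene','scene5');crop('scene5',190,90,290,210,5,'c14')
grab('top','top5');crop('top5',200,120,300,220,6,'c15')
E
```

```text
t 5.87 tcp [433.8  92.2 293. ] q [ 0.1   0.3   1.72  0.12  1.56 -1.32] F [-0.   0.  -0.9] w 17.8
turn [-0.0002 -0.0003 -0.0006]
dp [ 0.001 -0.12   0.007]
```

View pics/c14.png

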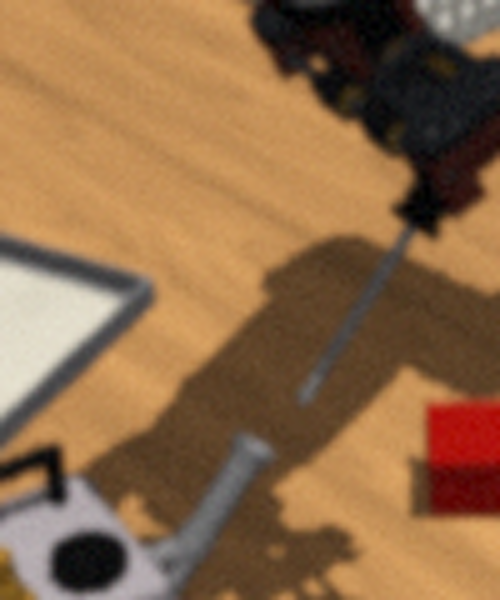

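View pics/c15.png

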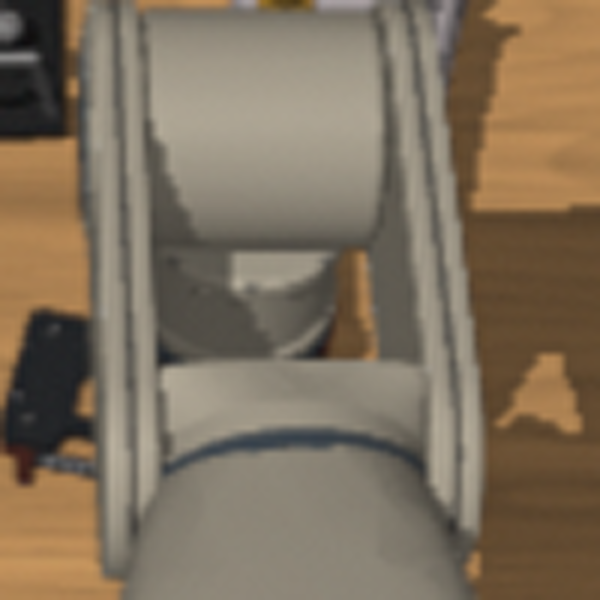

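>>> {"method": "jog_arm", "body": {
  "steps": [
    {"dp": [0, -0.12, 0.01], "turn": [0, 0, 0], "claw": 0},
    {"dp": [0, -0.12, 0.01], "turn": [0, 0, 0], "claw": 0},
    {"dp": [0, -0.12, 0.01], "turn": [0, 0, 0], "claw": 0},
    {"dp": [0, -0.12, 0.01], "turn": [0, 0, 0], "claw": 0}
  ]
}}

```text
t: 6.3
ee_pos: [433.9, 82.6, 293.9]
orientation: [-0.928, -0.781, 1.238]
ft_force: [0.0, -0.4, -0.9]
width: 18.1
```

```bash
python3 - <<'E'
from h import *
Rt=Rg(-10,-25.5)
o,Rc=st(Rt,goal(160,Rt))
S=grab('scene','scene6');crop('scene6',200,120,290,210,8,'c16')
def pc(p): u,v=proj(S,p);return round((u+.5-200)*8),round((v+.5-120)*8)
O=o['ee_pos']+Rc@Ot;z=Rc@zt
print('orig',pc(O),'tip',pc(O-120*z),O-120*z);print('mouth',pc(Mth),'tube -60',pc(Mth-60*axis()))
print('tip frame tube',O-120*z-Mth)
W=cloud(S);x=W-Mth;ax=axis();s=x@ax
m=(np.linalg.norm(x-s[...,None]*ax,axis=-1)<25)&(s>20)&(s<150)
v,u=np.nonzero(m);P=W[m];print(len(P));
if len(P)>10:
  q=P.mean(0);w=np.linalg.svd(P-q)[2][0];w*=np.sign(w[2]);print(q,w,'lean',np.degrees(np.arccos(w[2])),'az',np.degrees(np.arctan2(w[1],w[0])))
  h=(q-Mth);print('offset perp',h-(h@ax)*ax)
E
```

```text
t 6.3 tcp [433.9  82.6 293.9] q [ 0.08  0.29  1.72  0.11  1.56 -1.34] F [ 0.  -0.4 -0.9] w 18.1
turn [-0.0002 -0.0003 -0.0008]
dp [-0.    -0.    -0.004]
orig (565, 99) tip (389, 382) [535.83644658  64.91207419 195.20293516]
mouth (329, 473) tube -60 (244, 607)
tip frame tube [-26.16355342   4.91207419  30.20293516]
107
[503.23622906  73.19566059 237.83272218] [-0.62332151  0.11509823  0.77344857] lean 39.3354143854023 az 169.5380032675241
offset perp [1.0345213  2.65160826 0.4685177 ]
```

View pics/c16.png

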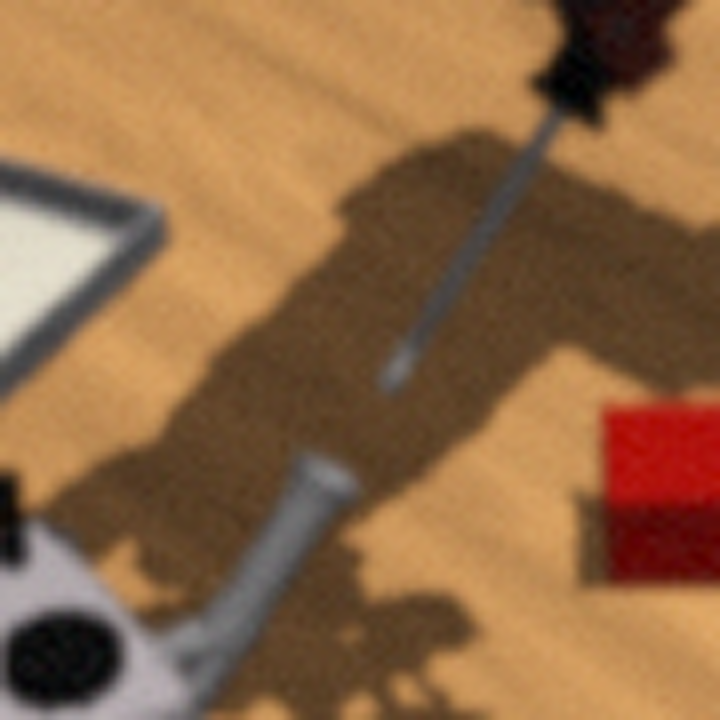

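```bash
cat >> h.py <<'E'
Mth2=Mth+np.array([.8,-1.3,.9])
E
python3 - <<'E'
from h import *
Rt=Rg(-10,-25.5)
for h in(135,100): st(Rt,goal(h,Rt,Mth2))
E
```

```text
t 6.35 tcp [433.9  82.6 293.9] q [ 0.08  0.29  1.72  0.11  1.56 -1.34] F [-0.1  0.  -1.2] w 18.0
turn [-0.0002 -0.0003 -0.0008]
dp [ 0.208 -0.051 -0.232]
t 6.35 tcp [433.9  82.6 293.9] q [ 0.08  0.29  1.72  0.11  1.56 -1.34] F [-0.1  0.  -1.2] w 18.0
turn [-0.0002 -0.0003 -0.0008]
dp [ 0.485 -0.1   -0.567]
```

>>> {"method": "jog_arm", "body": {
  "steps": [
    {"dp": [0.1, -0.035, -0.11], "turn": [0, 0, 0], "claw": 0},
    {"dp": [0.208, -0.051, -0.232], "turn": [0, 0, 0], "claw": 0},
    {"dp": [0.208, -0.051, -0.232], "turn": [0, 0, 0], "claw": 0},
    {"dp": [0.208, -0.051, -0.232], "turn": [0, 0, 0], "claw": 0}
  ]
}}

```text
t: 6.68
ee_pos: [450.6, 78.3, 274.2]
orientation: [-0.926, -0.779, 1.239]
ft_force: [0.2, -0.7, -0.3]
width: 18.3
```

```bash
python3 - <<'E'
from h import *
Rt=Rg(-10,-25.5)
o,Rc=st(Rt,goal(135,Rt,Mth2))
S=grab('scene','scene7');crop('scene7',210,140,270,200,12,'c17')
E
```

```text
t 6.68 tcp [450.6  78.3 274.2] q [ 0.07  0.34  1.7   0.11  1.54 -1.35] F [ 0.2 -0.7 -0.3] w 18.3
turn [-0.0001 -0.001  -0.0006]
dp [-0.001  0.002  0.014]
```

View pics/c17.png

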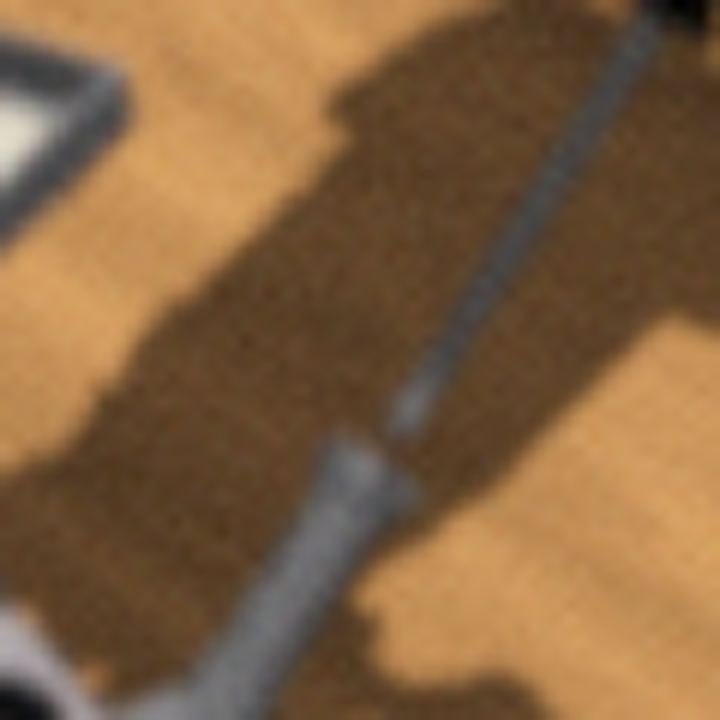

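```bash
python3 - <<'E'
from h import *
Rt=Rg(-10,-25.5)
for h in(115,95): o,Rc=st(Rt,goal(h,Rt,Mth2))
E
```

```text
t 6.73 tcp [450.5  78.4 274.7] q [ 0.07  0.34  1.7   0.11  1.54 -1.35] F [ 1.1  0.  -1.1] w 17.8
turn [-0.0001 -0.0008 -0.0007]
dp [ 0.158 -0.027 -0.184]
t 6.73 tcp [450.5  78.4 274.7] q [ 0.07  0.34  1.7   0.11  1.54 -1.35] F [ 1.1  0.  -1.1] w 17.8
turn [-0.0001 -0.0008 -0.0007]
dp [ 0.317 -0.055 -0.375]
```

>>> {"method": "jog_arm", "body": {
  "steps": [
    {"dp": [0.08, -0.014, -0.092], "turn": [0, 0, 0], "claw": 0},
    {"dp": [0.12, -0.02, -0.14], "turn": [0, 0, 0], "claw": 0},
    {"dp": [0.158, -0.027, -0.184], "turn": [0, 0, 0], "claw": 0},
    {"dp": [0.158, -0.027, -0.184], "turn": [0, 0, 0], "claw": 0}
  ]
}}

```text
t: 7.07
ee_pos: [463.4, 76.1, 259.1]
orientation: [-0.926, -0.778, 1.239]
ft_force: [-0.2, -1.2, -0.8]
width: 17.9
```

```bash
python3 - <<'E'
from h import *
Rt=Rg(-10,-25.5)
o,Rc=st(Rt,goal(95,Rt,Mth2));print(o['moment'])
E
```

```text
t 7.07 tcp [463.4  76.1 259.1] q [ 0.07  0.38  1.69  0.1   1.52 -1.36] F [-0.2 -1.2 -0.8] w 17.9
turn [-0.0001 -0.0011 -0.0006]
dp [ 0.155 -0.026 -0.18 ]
[-0.05367731 -0.18566156  0.05478419]
```

>>> {"method": "jog_arm", "body": {
  "steps": [
    {"dp": [0.05, -0.009, -0.06], "turn": [0, 0, 0], "claw": 0},
    {"dp": [0.1, -0.017, -0.12], "turn": [0, 0, 0], "claw": 0},
    {"dp": [0.155, -0.026, -0.18], "turn": [0, 0, 0], "claw": 0},
    {"dp": [0.155, -0.026, -0.18], "turn": [0, 0, 0], "claw": 0}
  ]
}}

```text
t: 7.4
ee_pos: [476.2, 73.9, 243.6]
orientation: [-0.926, -0.778, 1.239]
ft_force: [-0.5, 0.8, -1.3]
width: 17.7
```

```bash
python3 - <<'E'
from h import *
Rt=Rg(-10,-25.5)
o,Rc=st(Rt,goal(65,Rt,Mth2));print(o['moment'])
S=grab('scene','scene8');crop('scene8',210,140,270,200,12,'c18')
E
```

```text
t 7.4 tcp [476.2  73.9 243.6] q [ 0.06  0.41  1.67  0.1   1.5  -1.36] F [-0.5  0.8 -1.3] w 17.7
turn [-0.0001 -0.0014 -0.0006]
dp [ 0.233 -0.04  -0.274]
[-0.02596927 -0.24815218 -0.00250931]
```

View pics/c18.png

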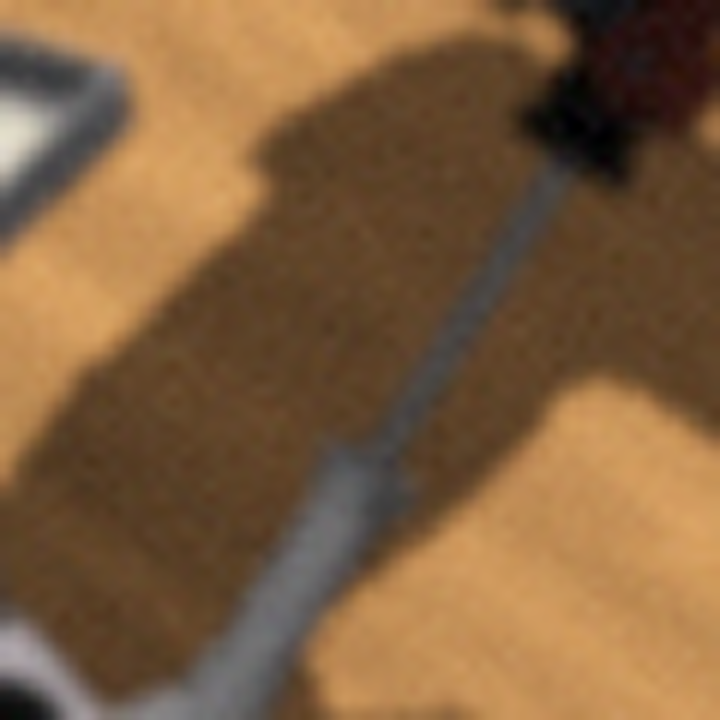

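>>> {"method": "jog_arm", "body": {
  "steps": [
    {"dp": [0.06, -0.01, -0.07], "turn": [0, 0, 0], "claw": 0},
    {"dp": [0.12, -0.02, -0.14], "turn": [0, 0, 0], "claw": 0},
    {"dp": [0.18, -0.03, -0.21], "turn": [0, -0.001, 0], "claw": 0},
    {"dp": [0.233, -0.04, -0.274], "turn": [0, -0.001, 0], "claw": 0},
    {"dp": [0.233, -0.04, -0.274], "turn": [0, -0.001, 0], "claw": 0}
  ]
}}

```text
t: 7.87
ee_pos: [494.9, 70.6, 220.9]
orientation: [-0.927, -0.779, 1.238]
ft_force: [-0.8, -0.9, -0.5]
width: 17.9
```

```bash
python3 - <<'E'
from h import *
Rt=Rg(-10,-25.5)
o,Rc=st(Rt,goal(30,Rt,Mth2));print(o['moment'])
E
```

```text
t 7.87 tcp [494.9  70.6 220.9] q [ 0.06  0.46  1.65  0.1   1.47 -1.37] F [-0.8 -0.9 -0.5] w 17.9
turn [-0.     -0.0008 -0.0005]
dp [ 0.276 -0.047 -0.325]
[ 0.03001608 -0.19645115 -0.00722561]
```

>>> {"method": "jog_arm", "body": {
  "steps": [
    {"dp": [0.06, -0.01, -0.07], "turn": [0, 0, 0], "claw": 0},
    {"dp": [0.12, -0.02, -0.14], "turn": [0, 0, 0], "claw": 0},
    {"dp": [0.18, -0.03, -0.21], "turn": [0, 0, 0], "claw": 0},
    {"dp": [0.23, -0.04, -0.27], "turn": [0, -0.001, 0], "claw": 0},
    {"dp": [0.276, -0.047, -0.325], "turn": [0, -0.001, 0], "claw": 0},
    {"dp": [0.276, -0.047, -0.325], "turn": [0, -0.001, 0], "claw": 0}
  ]
}}

```text
t: 8.37
ee_pos: [517.2, 66.7, 193.8]
orientation: [-0.929, -0.78, 1.238]
ft_force: [0.2, -0.8, -0.4]
width: 17.6
```

```bash
python3 - <<'E'
from h import *
Rt=Rg(-10,-25.5)
o,Rc=st(Rt,goal(8,Rt,Mth2));print(o['moment'])
S=grab('scene','scene9');crop('scene9',210,140,270,200,12,'c19')
E
```

```text
t 8.37 tcp [517.2  66.7 193.8] q [ 0.05  0.53  1.61  0.1   1.44 -1.38] F [ 0.2 -0.8 -0.4] w 17.6
turn [ 0.     -0.0001 -0.0005]
dp [ 0.171 -0.029 -0.197]
[-0.06450189 -0.1855481   0.01534288]
```

View pics/c19.png

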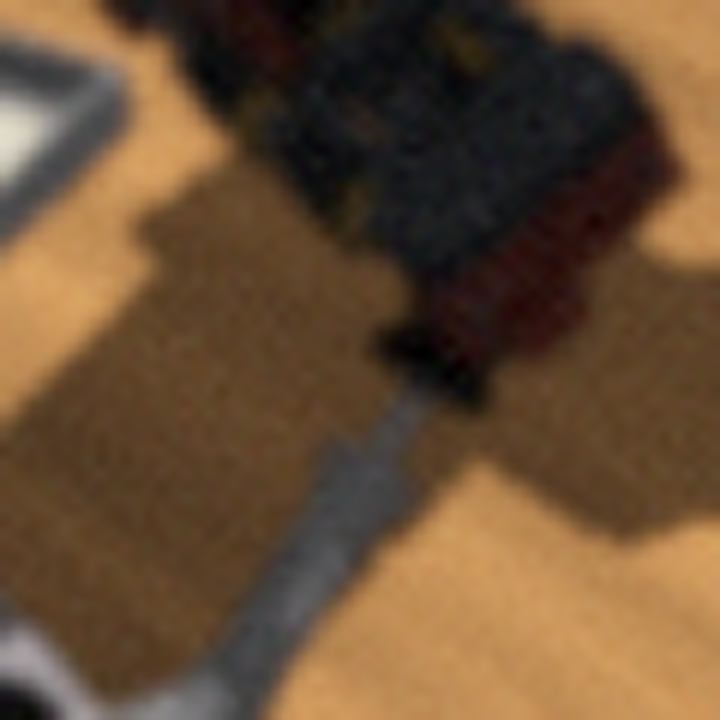

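>>> {"method": "jog_arm", "body": {
  "steps": [
    {"dp": [0.06, -0.01, -0.07], "turn": [0, 0, 0], "claw": 0},
    {"dp": [0.12, -0.02, -0.14], "turn": [0, 0, 0], "claw": 0},
    {"dp": [0.17, -0.029, -0.197], "turn": [0, 0, 0], "claw": 0},
    {"dp": [0.17, -0.029, -0.197], "turn": [0, 0, 0], "claw": 0}
  ]
}}

```text
t: 8.75
ee_pos: [530.9, 64.2, 177.4]
orientation: [-0.928, -0.78, 1.238]
ft_force: [0.4, 0.7, -0.6]
width: 17.9
```

```bash
python3 - <<'E'
from h import *
Rt=Rg(-10,-25.5)
o,Rc=st(Rt,goal(0,Rt,Mth2));print(o['moment'])
print(axis()*2/80)
S=grab('scene','scene10');crop('scene10',210,140,270,200,12,'c20')
E
```

```text
t 8.75 tcp [530.9  64.2 177.4] q [ 0.04  0.56  1.59  0.09  1.43 -1.39] F [ 0.4  0.7 -0.6] w 17.9
turn [ 0.     -0.0004 -0.0004]
dp [ 0.063 -0.01  -0.069]
[-0.0643406  -0.160736    0.03167435]
[-0.01582556  0.00279047  0.01915111]
```

View pics/c20.png

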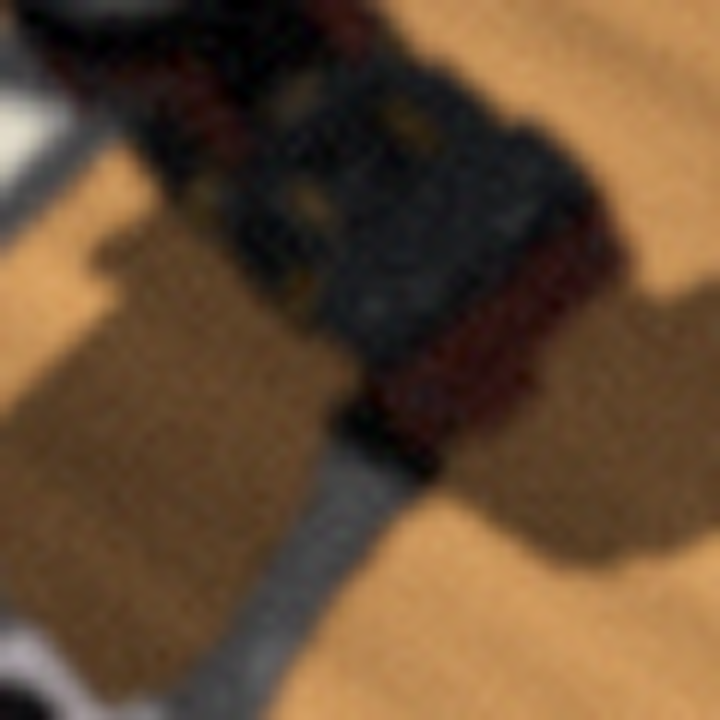

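>>> {"method": "jog_arm", "body": {
  "steps": [
    {"dp": [0.012, -0.002, -0.014], "turn": [0, 0, 0], "claw": 0},
    {"dp": [0.024, -0.004, -0.029], "turn": [0, 0, 0], "claw": 0},
    {"dp": [0.032, -0.006, -0.038], "turn": [0, 0, 0], "claw": 0},
    {"dp": [0.032, -0.006, -0.038], "turn": [0, 0, 0], "claw": 0}
  ]
}}

```text
t: 9.13
ee_pos: [533.2, 63.8, 174.7]
orientation: [-0.928, -0.78, 1.238]
ft_force: [-0.6, -0.0, -0.9]
width: 18.0
```

>>> {"method": "jog_arm", "body": {
  "steps": [
    {"dp": [0.008, -0.001, -0.01], "turn": [0, 0, 0], "claw": 0},
    {"dp": [0.016, -0.003, -0.019], "turn": [0, 0, 0], "claw": 0},
    {"dp": [0.016, -0.003, -0.019], "turn": [0, 0, 0], "claw": 0}
  ]
}}

```text
t: 9.38
ee_pos: [533.5, 63.9, 174.6]
orientation: [-0.926, -0.778, 1.239]
ft_force: [-4.3, 1.0, 9.4]
width: 18.1
```

```bash
python3 - <<'E'
from h import *
Rt=Rg(-10,-25.5)
o,Rc=st(Rt,goal(0,Rt,Mth2));print(o['moment'])
E
```

```text
t 9.38 tcp [533.5  63.9 174.6] q [ 0.04  0.57  1.58  0.09  1.43 -1.39] F [-4.3  1.   9.4] w 18.1
turn [-0.0002 -0.0013 -0.0005]
dp [ 0.031 -0.005 -0.034]
[ 0.13484889  1.13623273 -0.04878159]
```

>>> {"method": "jog_arm", "body": {
  "steps": [
    {"dp": [0.007, -0.001, -0.008], "turn": [0, -0.001, 0], "claw": 0},
    {"dp": [0.007, -0.001, -0.008], "turn": [0, -0.001, 0], "claw": 0},
    {"dp": [0.007, -0.001, -0.008], "turn": [0, -0.001, 0], "claw": 0},
    {"dp": [0.007, -0.001, -0.008], "turn": [0, -0.001, 0], "claw": 0}
  ]
}}

```text
t: 9.72
ee_pos: [533.5, 63.9, 174.6]
orientation: [-0.927, -0.779, 1.238]
ft_force: [-3.4, 0.5, 6.3]
width: 17.7
```

```bash
python3 - <<'E'
from h import *
Rt=Rg(-10,-25.5)
o,Rc=st(Rt,goal(0,Rt,Mth2));print(o['moment'])
S=grab('scene','scene11');crop('scene11',220,150,260,190,18,'c21')
def pc(p): u,v=proj(S,p);return round((u+.5-220)*18),round((v+.5-150)*18)
O=o['ee_pos']+Rc@Ot;z=Rc@zt
print('orig',pc(O),'mouth',pc(Mth),z,O)
E
```

```text
t 9.72 tcp [533.5  63.9 174.6] q [ 0.04  0.57  1.58  0.09  1.43 -1.39] F [-3.4  0.5  6.3] w 17.7
turn [-0.0002 -0.0007 -0.0005]
dp [ 0.03  -0.005 -0.034]
[-0.00191149  0.84503268 -0.04905819]
orig (384, 500) mouth (380, 524) [-0.62487309  0.10897094  0.77308405] [560.36729285  59.18308604 168.5396886 ]
```

View pics/c21.png

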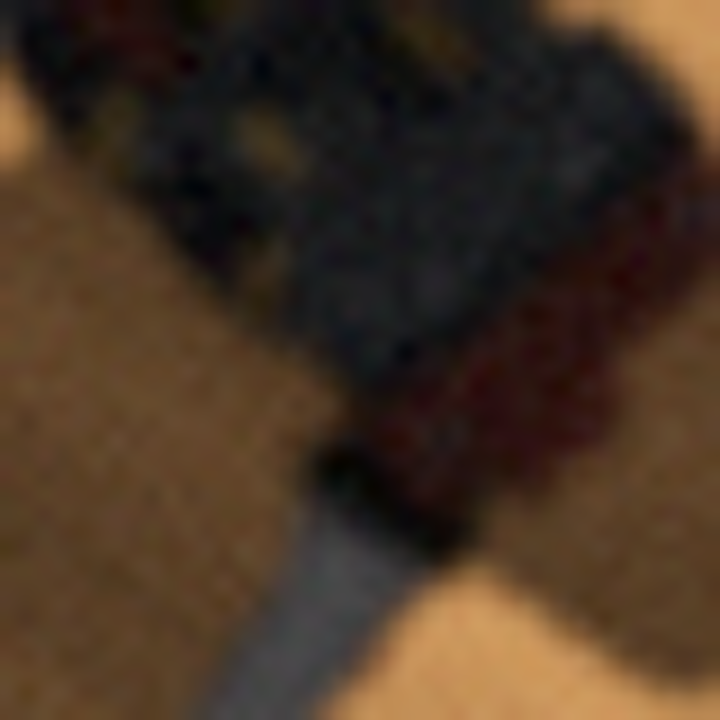

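>>> {"method": "jog_arm", "body": {
  "steps": [
    {"dp": [0.012, -0.002, -0.014], "turn": [0, 0, 0], "claw": 0},
    {"dp": [0.016, -0.003, -0.019], "turn": [0, 0, 0], "claw": 0},
    {"dp": [0.02, -0.003, -0.024], "turn": [0, 0, 0], "claw": 0},
    {"dp": [0.02, -0.003, -0.024], "turn": [0, 0, 0], "claw": 0},
    {"dp": [0.02, -0.003, -0.024], "turn": [0, 0, 0], "claw": 0},
    {"dp": [0.02, -0.003, -0.024], "turn": [0, 0, 0], "claw": 0}
  ]
}}

```text
t: 10.27
ee_pos: [533.6, 63.9, 174.6]
orientation: [-0.924, -0.777, 1.239]
ft_force: [-8.5, 1.5, 16.2]
width: 17.8
```

```bash
python3 - <<'E'
from h import *
Rt=Rg(-10,-25.5)
o,Rc=st(Rt,goal(0,Rt,Mth2));print(o['moment'])
S=grab('scene','scene12');crop('scene12',220,150,260,190,18,'c22')
E
```

```text
t 10.27 tcp [533.6  63.9 174.6] q [ 0.04  0.57  1.58  0.09  1.43 -1.39] F [-8.5  1.5 16.2] w 17.8
turn [-0.0004 -0.0019 -0.0005]
dp [ 0.029 -0.006 -0.034]
[0.16569877 2.03483047 0.0136372 ]
```

View pics/c22.png

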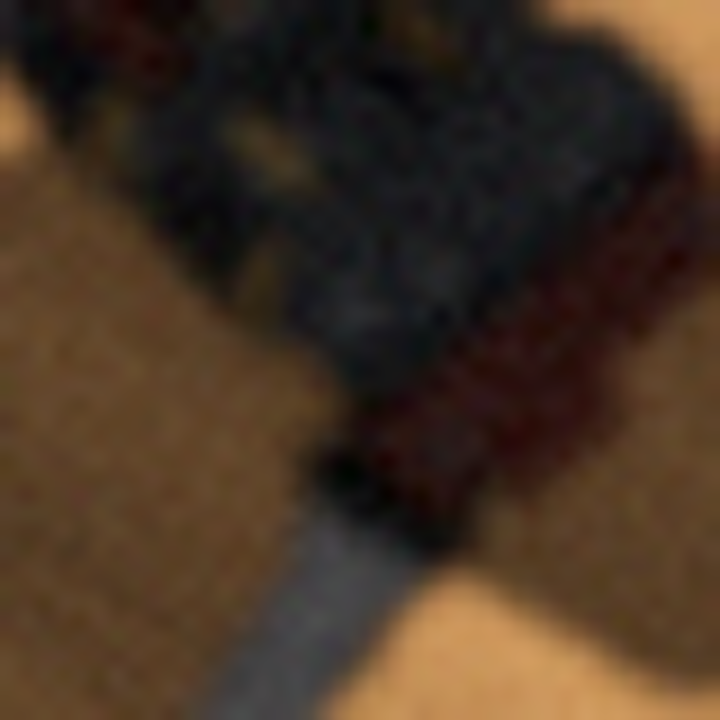

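>>> {"method": "jog_arm", "body": {
  "steps": [
    {"dp": [-0.08, 0.014, 0.096], "turn": [0, -0.002, 0], "claw": 0},
    {"dp": [-0.2, 0.035, 0.24], "turn": [0, -0.002, 0], "claw": 0},
    {"dp": [-0.35, 0.062, 0.42], "turn": [0, -0.002, 0], "claw": 0},
    {"dp": [-0.5, 0.088, 0.6], "turn": [0, -0.002, 0], "claw": 0},
    {"dp": [-0.65, 0.115, 0.785], "turn": [0, -0.002, 0], "claw": 0},
    {"dp": [-0.65, 0.115, 0.785], "turn": [0, -0.002, 0], "claw": 0}
  ]
}}

```text
t: 10.82
ee_pos: [481.3, 73.5, 239.8]
orientation: [-0.93, -0.785, 1.236]
ft_force: [1.5, 0.3, 0.4]
width: 17.9
```

```bash
python3 - <<'E'
from h import *
Rt=Rg(-10,-25.5)
o,Rc=st(Rt,goal(150,Rt,Mth2));print(o['moment'])
E
```

```text
t 10.82 tcp [481.3  73.5 239.8] q [ 0.06  0.42  1.67  0.1   1.49 -1.37] F [1.5 0.3 0.4] w 17.9
turn [-0.0005  0.0013 -0.0007]
dp [-0.503  0.084  0.588]
[ 0.00028029 -0.18568529 -0.0388422 ]
```

>>> {"method": "jog_arm", "body": {
  "steps": [
    {"dp": [-0.12, 0.021, 0.145], "turn": [0, 0, 0], "claw": 0},
    {"dp": [-0.27, 0.046, 0.32], "turn": [0, 0.001, 0], "claw": 0},
    {"dp": [-0.42, 0.072, 0.5], "turn": [0, 0.001, 0], "claw": 0},
    {"dp": [-0.52, 0.09, 0.62], "turn": [0, 0.001, 0], "claw": 0},
    {"dp": [-0.6, 0.1, 0.72], "turn": [0, 0.001, 0], "claw": 0},
    {"dp": [-0.6, 0.1, 0.72], "turn": [0, 0.001, 0], "claw": 0},
    {"dp": [-0.6, 0.1, 0.72], "turn": [0, 0.001, 0], "claw": 0}
  ]
}}

```text
t: 11.4
ee_pos: [433.6, 81.4, 297.3]
orientation: [-0.929, -0.784, 1.236]
ft_force: [0.1, -0.3, -0.6]
width: 17.8
```

```bash
python3 - <<'E'
from h import *
Rt=Rg(-10,-25.5)
o,Rc=st(Rt,goal(150,Rt,Mth2))
S=grab('scene','scene13');crop('scene13',160,80,300,200,5,'c23')
z=Rc@zt;O=o['ee_pos']+Rc@Ot;print(O-120*z)
T=load('top0')
C=[ray2(T,u,v) for u,v in[(327,181),(372,166),(389,224),(346,238)]];C=[(a+r*(25-a[2])/r[2]) for a,r in C];c=np.mean(C,0);print('tray c',c, C[1]-C[0],C[2]-C[1])
E
```

```text
t 11.4 tcp [433.6  81.4 297.3] q [ 0.08  0.29  1.72  0.11  1.56 -1.34] F [ 0.1 -0.3 -0.6] w 17.8
turn [-0.0005  0.0007 -0.0007]
dp [ 0.092 -0.016 -0.131]
[535.89666837  63.81706837 198.88696152]
tray c [ 493.58839587 -328.95739039   25.        ] [  56.60315035 -155.29186381    0.        ] [-198.95811253  -56.76439385    0.        ]
```

View pics/c23.png

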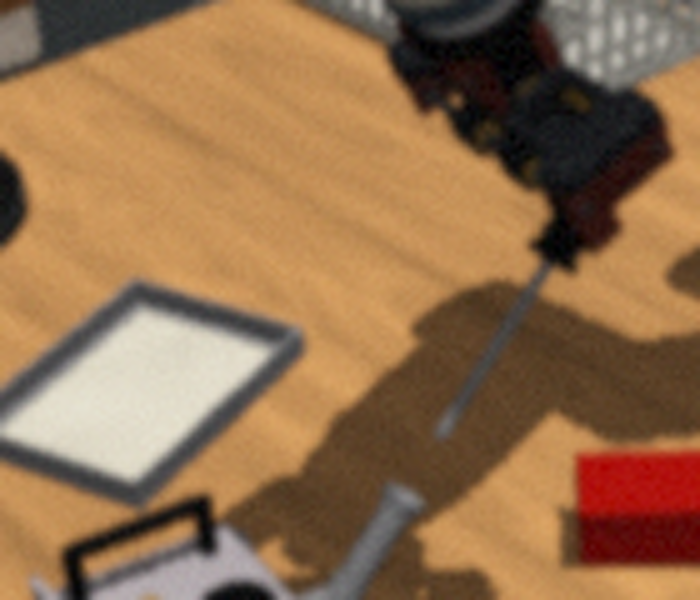

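```bash
cat >> h.py <<'E'
def fin(Rt,tip=np.array([500,-335,150.])):
    return tip-Rt@(Ot-120*zt)
E
python3 - <<'E'
from h import *
Rt=Rg(-25,25);print(Rt@zt,fin(Rt));o,Rc=st(Rt,fin(Rt))
rv=R.from_matrix(Rt@Rc.T).as_rotvec()/np.pi
for k in range(1,9):print((rv*k/8).round(3))
E
```

```text
[-9.06307787e-01  4.22618262e-01  4.32218516e-18] [ 371.33125415 -275.00077845  132.78015205]
t 11.45 tcp [433.6  81.4 296.9] q [ 0.08  0.29  1.72  0.11  1.56 -1.34] F [-0.2  0.  -0.6] w 18.2
turn [-0.0848 -0.268  -0.0787]
dp [-0.778 -4.455 -2.052]
[-0.011 -0.033 -0.01 ]
[-0.021 -0.067 -0.02 ]
[-0.032 -0.1   -0.03 ]
[-0.042 -0.134 -0.039]
[-0.053 -0.167 -0.049]
[-0.064 -0.201 -0.059]
[-0.074 -0.234 -0.069]
[-0.085 -0.268 -0.079]
```

>>> {"method": "jog_arm", "body": {
  "steps": [
    {"dp": [-0.05, -0.15, 0], "turn": [-0.011, -0.033, -0.01], "claw": 0},
    {"dp": [-0.1, -0.35, 0], "turn": [-0.021, -0.067, -0.02], "claw": 0},
    {"dp": [-0.15, -0.55, 0], "turn": [-0.032, -0.1, -0.03], "claw": 0},
    {"dp": [-0.2, -0.75, 0], "turn": [-0.042, -0.134, -0.039], "claw": 0},
    {"dp": [-0.2, -0.9, 0], "turn": [-0.053, -0.167, -0.049], "claw": 0},
    {"dp": [-0.2, -1, 0], "turn": [-0.064, -0.201, -0.059], "claw": 0},
    {"dp": [-0.2, -1, 0], "turn": [-0.074, -0.234, -0.069], "claw": 0},
    {"dp": [-0.2, -1, 0], "turn": [-0.085, -0.268, -0.079], "claw": 0},
    {"dp": [-0.2, -1, 0], "turn": [-0.085, -0.268, -0.079], "claw": 0},
    {"dp": [-0.2, -1, 0], "turn": [-0.085, -0.268, -0.079], "claw": 0}
  ]
}}

```text
t: 12.28
ee_pos: [416.7, 1.9, 296.2]
orientation: [-1.754, -1.119, 0.718]
ft_force: [0.8, 0.7, -0.8]
width: 17.7
```

>>> {"method": "jog_arm", "body": {
  "steps": [
    {"dp": [-0.05, -0.3, 0], "turn": [0, 0, 0], "claw": 0},
    {"dp": [-0.1, -0.7, 0], "turn": [0, 0, 0], "claw": 0},
    {"dp": [-0.15, -1, 0], "turn": [0, 0, 0], "claw": 0},
    {"dp": [-0.15, -1, 0], "turn": [0, 0, 0], "claw": 0},
    {"dp": [-0.15, -1, 0], "turn": [0, 0, 0], "claw": 0}
  ]
}}

```text
t: 12.7
ee_pos: [405.6, -79.7, 296.6]
orientation: [-1.754, -1.115, 0.716]
ft_force: [-0.3, 0.6, -1.1]
width: 17.5
```

```bash
python3 - <<'E'
from h import *
Rt=Rg(-25,25);o,Rc=st(Rt,fin(Rt))
E
```

```text
t 12.7 tcp [405.6 -79.7 296.6] q [-0.13 -0.2   2.23 -0.2   0.7  -1.13] F [-0.3  0.6 -1.1] w 17.5
turn [-0.0001 -0.0016  0.0001]
dp [-0.429 -2.442 -2.048]
```

>>> {"method": "jog_arm", "body": {
  "steps": [
    {"dp": [-0.05, -0.3, -0.1], "turn": [0, 0, 0], "claw": 0},
    {"dp": [-0.1, -0.7, -0.3], "turn": [0, 0, 0], "claw": 0},
    {"dp": [-0.15, -1, -0.6], "turn": [0, 0, 0], "claw": 0},
    {"dp": [-0.15, -1, -0.7], "turn": [0, 0, 0], "claw": 0},
    {"dp": [-0.15, -1, -0.7], "turn": [0, 0, 0], "claw": 0}
  ]
}}

```text
t: 13.12
ee_pos: [393.0, -160.0, 238.4]
orientation: [-1.749, -1.111, 0.718]
ft_force: [0.2, -0.2, -1.3]
width: 17.9
```

>>> {"method": "jog_arm", "body": {
  "steps": [
    {"dp": [-0.05, -0.3, -0.2], "turn": [0, 0, 0], "claw": 0},
    {"dp": [-0.1, -0.7, -0.5], "turn": [0, 0, 0], "claw": 0},
    {"dp": [-0.15, -1, -0.7], "turn": [0, 0, 0], "claw": 0},
    {"dp": [-0.15, -1, -0.7], "turn": [0, 0, 0], "claw": 0},
    {"dp": [-0.15, -1, -0.7], "turn": [0, 0, 0], "claw": 0}
  ]
}}

```text
t: 13.53
ee_pos: [381.7, -240.2, 181.9]
orientation: [-1.747, -1.11, 0.717]
ft_force: [0.3, 0.1, -0.2]
width: 18.1
```

```bash
python3 - <<'E'
from h import *
Rt=Rg(-25,25);o,Rc=st(Rt,fin(Rt))
E
```

```text
t 13.53 tcp [ 381.7 -240.2  181.9] q [-0.65  0.09  2.3   0.26  0.34 -2.  ] F [ 0.3  0.1 -0.2] w 18.1
turn [-0.0016 -0.0037  0.0008]
dp [-0.13  -0.435 -0.614]
```

>>> {"method": "jog_arm", "body": {
  "steps": [
    {"dp": [0, -0.1, -0.1], "turn": [-0.002, -0.004, 0.001], "claw": 0},
    {"dp": [-0.03, -0.2, -0.25], "turn": [-0.002, -0.004, 0.001], "claw": 0},
    {"dp": [-0.06, -0.3, -0.4], "turn": [-0.002, -0.004, 0.001], "claw": 0},
    {"dp": [-0.1, -0.35, -0.6], "turn": [-0.002, -0.004, 0.001], "claw": 0},
    {"dp": [-0.1, -0.35, -0.6], "turn": [-0.002, -0.004, 0.001], "claw": 0},
    {"dp": [-0.1, -0.35, -0.6], "turn": [-0.002, -0.004, 0.001], "claw": 0},
    {"dp": [-0.1, -0.35, -0.6], "turn": [-0.002, -0.004, 0.001], "claw": 0},
    {"dp": [-0.1, -0.35, -0.6], "turn": [-0.002, -0.004, 0.001], "claw": 0}
  ]
}}

```text
t: 14.2
ee_pos: [374.9, -267.9, 135.2]
orientation: [-1.759, -1.123, 0.713]
ft_force: [0.2, -0.7, -0.1]
width: 18.1
```

```bash
python3 - <<'E'
from h import *
Rt=Rg(-25,25);o,Rc=st(Rt,fin(Rt));z=Rc@zt;O=o['ee_pos']+Rc@Ot;print('tip',O-120*z,'pitch',np.degrees(np.arcsin(z[2])),o['qvel'].round(3))
S=grab('scene','scene14');crop('scene14',120,60,280,180,5,'c24')
T=grab('top','top14');crop('top14',270,120,410,260,5,'c25')
for d,c in((S,(120,60)),(T,(270,120))):
  for p in(O,O-120*z): u,v=proj(d,p);print(round((u+.5-c[0])*5),round((v+.5-c[1])*5))
E
```

```text
t 14.2 tcp [ 374.9 -267.9  135.2] q [-0.73  0.23  2.32  0.64  0.21 -2.47] F [ 0.2 -0.7 -0.1] w 18.1
turn [ 0.0007  0.0009 -0.0008]
dp [-0.045 -0.089 -0.03 ]
tip [ 503.69418694 -327.53732753  152.89288795] pitch -0.19869923134531087 [-0.007 -0.001  0.002  0.016 -0.005 -0.02 ]
474 299
309 328
418 550
498 378
```

View pics/c24.png

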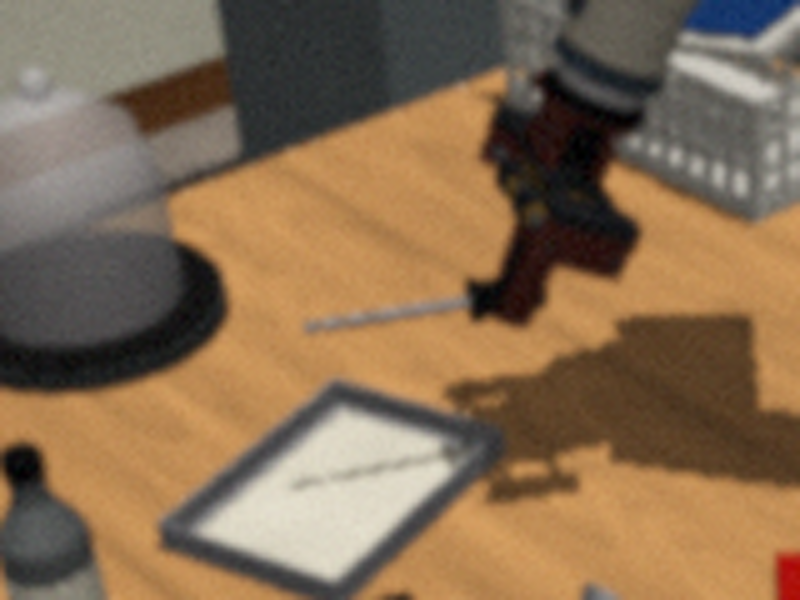

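View pics/c25.png

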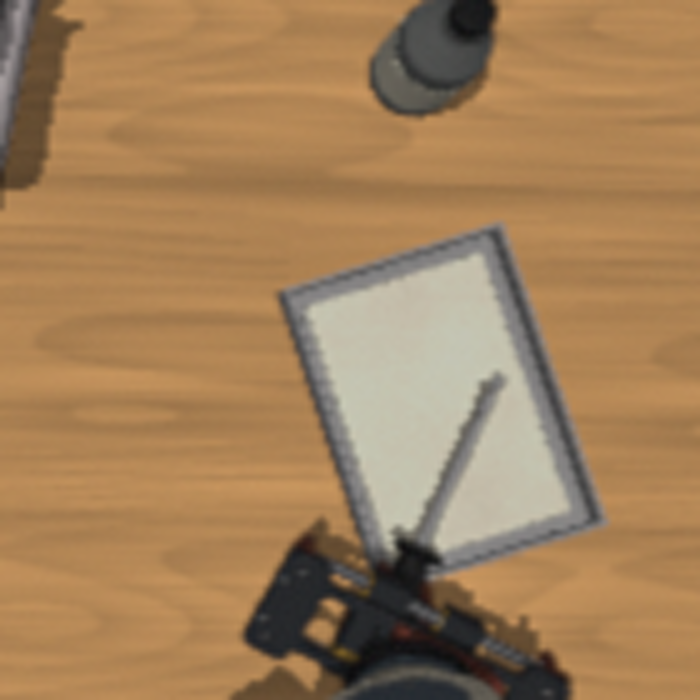

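>>> {"method": "jog_arm", "body": {
  "steps": [
    {"dp": [0, 0, 0], "turn": [0, 0, 0], "claw": 0},
    {"dp": [0, 0, 0], "turn": [0, 0, 0], "claw": 0},
    {"dp": [0, 0, 0], "turn": [0, 0, 0], "claw": 0},
    {"dp": [0, 0, 0], "turn": [0, 0, 0], "claw": 0},
    {"dp": [0, 0, 0], "turn": [0, 0, 0], "claw": 0},
    {"dp": [0, 0, 0], "turn": [0, 0, 0], "claw": 0}
  ]
}}

```text
t: 14.8
ee_pos: [374.5, -268.1, 134.9]
orientation: [-1.759, -1.122, 0.713]
ft_force: [-1.2, 0.3, -0.4]
width: 17.7
```

```bash
python3 - <<'E'
from h import *
o,Rc=st();z=Rc@zt;O=o['ee_pos']+Rc@Ot;print('tip',O-120*z,'pitch',np.degrees(np.arcsin(z[2])),o['qvel'].round(4),o['qpos'].round(3))
if abs(o['qvel']).max()<0.03 and 15<o['width']<20: print(ctrl.close_job())
E
```

```text
t 14.8 tcp [ 374.5 -268.1  134.9] q [-0.73  0.23  2.33  0.64  0.21 -2.47] F [-1.2  0.3 -0.4] w 17.7
tip [ 503.23970609 -327.84945696  152.57492826] pitch -0.1807042932503406 [-0.0003  0.0014 -0.0013  0.0017  0.0007 -0.0018] [-0.73   0.226  2.325  0.641  0.207 -2.47 ]
the job is handed in; nothing more can be done
None
```

I seated the dipstick in the pump's tube, drew it fully out and held it level over the drip tray. The job went in at 14.8 s; the hand-in reports no verdict.

- **Pick-up:** I gripped only the black handle, and the opening stayed at about 18 mm throughout.
- **Seating:** The rod slid in with about 1 N of force. The collar then met the rim and stopped. I held it there under roughly 7 to 18 N, and the tool moved no more than about 0.1 mm.
- **Drawing out:** The picture taken afterwards shows the whole rod clear of the mouth.
- **Final hold:** I worked the tip out at about (503, -328, 153) mm, near the tray's centre. The rod was level to about 0.2° and the arm was at rest. Both camera views agreed with this to about a pixel.

- **Disagreement when seated:** My measured model still put the collar about 4 mm short of the rim. In the scene picture the collar's underside sat right on the mouth with no rod showing, and the stop was rigid, so I took it as fully home. The top camera was blocked by the arm during insertion, so only the scene view backs this.
- **Near a limit:** The last joint ended at -2.47 rad, close to its -2.54 limit but inside it.
- **Bystanders:** I never touched or moved near them on purpose, but I did not re-measure their positions before handing in.

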